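Tip the engine bolts down the chute into the storage pot

ROBOT

A 6-joint arm with a two-finger parallel gripper is mounted at the origin on the work surface. World frame = base frame: x ahead of the robot, y to its left, z up, the work surface at z = 0. Lengths are in m, angles in rad, forces in N, time in s.
With the tool pointing down it reaches from about 0.35 to 0.775 m from the base axis. Payload 7.3 kg.
Tool frame: the origin (TCP) lies at the very end of the fingers, on their centre line; the grasp point (between the pads) lies 19 mm behind it; z points along the fingers, y is the line along which they close (so a half turn about z gives the same grasp; the last joint's range is limited). The gripper opens to 92 mm and grips with 3 to 60 N. Pads are 19 mm wide; open, the fingers measure 130 mm over their backs; the gripper's body (75 mm by 190 mm) begins 47 mm behind the grasp point.
Start: joints at [1.185, 0.342, 1.524, -0, 1.275, -0.146], TCP at [0.125, 0.51, 0.227] pointing down, gripper open.
Joint ranges: [-2.53, 2.53], [-0.77, 2.02], [0.04, 2.7], [-1, 4.14], [0.28, 2.66], [-3.11, 3.11]. Speed limits (rad/s): [2.57, 2.57, 3.14, 3.14, 3.14, 3.14].

INTERFACE

Orientations are given as [roll, pitch, yaw] about the fixed x, y, z axes, in that order (R = Rz(yaw) Ry(pitch) Rx(roll)).
In Python, from cell import robot, read_camera, get_calibration gives the robot as it stands. The module is installed in compiled form; this text tells all that it offers.
- The arm moves only by the tool send_rows, never from a script. Its argument "plan" is a list of rows, each a list of 2 entries, a list of its own where there are three numbers: the shift along the tool's x, y, z as a fraction of full scale, then the turn, a rotation vector about the tool's x, y, z as a fraction of full scale. A call has exactly 10 rows; each row shifts and turns the commanded pose from where the row before left it, along the tool's axes as they then stand; what a row does not reach is not made up. Full scale, the value 1, is 0.025 m for a shift and 90 degrees for a turn. A row lasts 1/8 s, in which the tool goes at most 62.5 mm and 10.7 degrees, less where a joint would pass 70% of its speed; a pose out of reach is approached as far as the arm can. A call with a number of a shift or a turn outside -1 to 1 is refused whole. A call with a gripper value outside its range is refused whole. "gripper" is the opening, from -1 (shut) to 1 (fully open), so that 0 is half open, set as the call begins (left out, the last holds). The fingers move at their own pace and stop on an object; "force" is the grip in N (left out, the last holds). Time passes only in rows, so rows that do not move let the fingers close, or fill a call up. It gives the time, the measured TCP pose, the force, the opening and the grip force at its end, in the units of the state.
- robot.observe(): the state, without advancing time (a new reading comes with each control period).
- read_camera(name): name is "scene" or "top" or "wrist"; returns (picture, depth): 384x512x3 uint8, blue, green, red; 384x512 float32, m along the optical axis (not along the pixel's ray), 0 where there is no reading.
- get_calibration(name): a dict with "intrinsics" (3x3 intrinsics, pixels), "rvec" (rotation vector, rad) and "tvec" (3), from world to camera coordinates, as OpenCV has them. Camera axes: x right, y down, z forward; pixel columns grow to the right and rows downward; lengths in m; the calibration is good to about 2 mm. A picture is of the moment at which its call begins: read the wrist's pose just before it. get_calibration takes no time and is no camera call; for the wrist camera it gives the pose at the moment of the call.
- robot.hand_in(): hands the job in; it is judged then, once.
The state is a dict: "time": time; "qpos": joint angles; "qvel": joint speeds; "joint_efforts": joint torques, N m; "tool_pos": TCP position; "tool_rot": TCP orientation; "contact_force": force on the tool from outside, world axes, zero at the start; "torque": the same for the moment, N m; "opening": finger opening in m; "grip_force": force on a finger pad.
Only numpy, scipy, OpenCV 4.12 (cv2) and the standard library are available. Lean on these libraries where they do the work, as an engineer would, in place of code of your own. Each camera call takes 0.05 s, during which the arm holds its last target. There are 200 camera calls.

TASK

Slide the narrow-necked pot by its handle from the square outline onto the painted ring, never lifting or tipping it. Lay all the loose bolts in the steel chute, then pick the chute up and tip it so that they slide down it into the pot's mouth - never put a bolt into the pot by hand. Set the chute empty back on its arrowed outline, nose to the arrow, then slide the pot back onto the square, and leave the spray can and everything else on the bench where it is.

Things in the scene. Friction and masses are not known exactly. Their poses are not given: they have to be found in the camera images.
- pot_base (a point): aluminium pot, 132 mm across and 118 mm tall: straight wall to 72 mm up, then a shoulder narrowing to a neck with a narrow round mouth 76 mm wide inside (82 mm outside). About 0.6 kg empty. This point is the centre of its underside; z up, its long handle sticks out along -x. It slides on the bench top. It starts on the square outline
- pot_mouth (a point): centre of the pot's mouth, level with the rim, 118 mm above its underside
- pot_handle (a point): grip point on the pot's black handle, 130 mm from the pot's axis and 56 mm up. The handle is a straight level bar along the pot's x, 16 mm wide and 20 mm high, from 66 to 190 mm out from the axis, free underneath
- chute_floor (a point): sheet-steel chute, a straight trough 220 mm long, 60 mm wide outside and 54 mm inside, walls 28 mm high over the bench, floor 3 mm thick, about 0.3 kg. Its nose (+x end) is open, its tail (-x end) is closed. This point is the middle of the trough's floor, on its upper face; x to the nose, z up. Bolts lie still in it when it is level; from about 40 degrees nose-down they slide out, surely at 50
- chute_nose (a point): middle of the open nose's edge, on the floor's upper face, 110 mm along +x from chute_floor
- chute_grip (a point): grip point on the chute's handle: a black upright plate on the outside of the left (+y) wall at mid-length, 40 mm long along x, 12 mm thick across y, its top 78 mm above the chute's underside. The point is 36 mm along +y from the trough's middle and 60 mm above the underside, so that fingers there stay above the walls
- chute_mark: white painted oblong outline with an arrow point at one end, flat on the bench: the chute's place. Origin at its centre on the bench top, x towards the arrow point. The chute starts on it with its nose at the arrow
- chute_mark_nose (a point): the point on the bench where the chute's nose belongs, 110 mm along x from chute_mark
- fill_mark: white painted ring 150 mm across, flat on the bench: the pot's filling place. Origin at its centre on the bench top
- store_mark: white painted square outline 150 mm wide, flat on the bench: the pot's storing place. Origin at its centre on the bench top
- bolt0_mid (a point): dark steel hex-head bolt, 72 mm long: shank 14 mm thick and 60 mm long towards +x, hexagonal head 22 mm wide over its corners and 12 mm thick at the -x end. 80 g. This point is on its axis, half-way along its length. It lies on the bench; three to five such bolts are there
- bolt1_mid (a point): dark steel hex-head bolt, 72 mm long: shank 14 mm thick and 60 mm long towards +x, hexagonal head 22 mm wide over its corners and 12 mm thick at the -x end. 80 g. This point is on its axis, half-way along its length. It lies on the bench; three to five such bolts are there
- bolt2_mid (a point): dark steel hex-head bolt, 72 mm long: shank 14 mm thick and 60 mm long towards +x, hexagonal head 22 mm wide over its corners and 12 mm thick at the -x end. 80 g. This point is on its axis, half-way along its length. It lies on the bench; three to five such bolts are there
- bolt3_mid (a point): dark steel hex-head bolt, 72 mm long: shank 14 mm thick and 60 mm long towards +x, hexagonal head 22 mm wide over its corners and 12 mm thick at the -x end. 80 g. This point is on its axis, half-way along its length. It lies on the bench; three to five such bolts are there
- bolt4_mid (a point): dark steel hex-head bolt, 72 mm long: shank 14 mm thick and 60 mm long towards +x, hexagonal head 22 mm wide over its corners and 12 mm thick at the -x end. 80 g. This point is on its axis, half-way along its length. It lies on the bench; three to five such bolts are there
- spray_can: a yellow spray can 58 mm across and 160 mm tall, standing behind the work area; origin at the centre of its underside. Not to be disturbed
- screwdriver: a screwdriver about 200 mm long lying at the right; origin at its middle. Not to be disturbed
- tape_roll: a roll of grey tape 80 mm across and 25 mm high lying at the back on the left; origin at the centre of its underside. Not to be disturbed
There are look-alikes about, which are no part of the job. Leave any white look-alike of the part that bears bolt4_mid alone. Of the things that look like the part that bears chute_floor, the smaller one is meant.

How it is judged:
By the outcome, as a careful person would: the job done as asked, in the order asked, and still so for the second after the job is handed in, with the robot touching nothing.
Of bolt0, bolt1, bolt2, bolt3, bolt4 only 3 to 5 are there at a start; the rules pass over those that are not, and their reading is None.
At some moment in a run one of bolt0, bolt1, bolt2, bolt3, bolt4 may be knocked a few centimetres aside while the robot is not near it.
It also fails if it takes over 210 s, if anything falls off the work surface, if the arm or the gripper's body presses on something with over 40 N, if the wrist force passes 120 N, or if a joint passes its speed limit or range.

## Working session

There is one attempt and no reset: what is moved stays moved. The work goes in short steps, Python scripts to look and compute and a tool call to move; the robot and the scene stay as the last step left them, time stands still between calls to the robot, and variables do not carry over. Pictures are saved under pics/ and viewed, at most 14 in all, crops included, and the job is handed in when it is done.

Besides the shell and the picture viewer there is one more tool, called as name(argument=value, ...) on one line, values as JSON. send_rows: Moves the arm, as the interface text tells. Shift numbers are shares of 0.025 m and turn numbers shares of 90 degrees, none past 1 either way. Its arguments: {"type":"object","properties":{"plan":{"type":"array"},"gripper":{"type":"number"},"force":{"type":"number"}},"required":["plan"]}

```bash
mkdir -p pics; ls
cat > h.py <<'E'
import numpy as np, cv2
from cell import robot, read_camera, get_calibration
from scipy.spatial.transform import Rotation as R
def cal(n):
    c=get_calibration(n); K=np.array(c['intrinsics']); Rm=cv2.Rodrigues(np.array(c['rvec'],float))[0]; t=np.array(c['tvec'],float).ravel()
    return K,Rm,t
def ray(n,uv,z,c=None):
    K,Rm,t=c or cal(n); uv=np.atleast_2d(np.array(uv,float))
    d=np.c_[uv,np.ones(len(uv))]@np.linalg.inv(K).T@Rm; o=-Rm.T@t
    return o+d*((z-o[2])/d[:,2])[:,None]
def cloud(n,dep,c=None):
    K,Rm,t=c or cal(n); v,u=np.indices(dep.shape)
    p=np.dstack([u,v,np.ones_like(u)])@np.linalg.inv(K).T*dep[...,None]
    return (p-t)@Rm
def proj(n,P,c=None):
    K,Rm,t=c or cal(n); q=(np.atleast_2d(P)@Rm.T+t)@K.T; return q[:,:2]/q[:,2:]
def st():
    s=robot.observe(); print({k:np.round(s[k],3).tolist() for k in ('time','qpos','tool_pos','tool_rot','contact_force','opening','grip_force')}); return s
E
python3 - <<'E'
from h import *
s=st()
for n in ('top','scene'):
    im,d=read_camera(n); np.savez(f'{n}0.npz',im=im,d=d); cv2.imwrite(f'pics/{n}0.png',cv2.resize(im,(800,600),interpolation=cv2.INTER_CUBIC))
    K,Rm,t=cal(n); print(n,K.round(1).tolist(),(-Rm.T@t).round(3))
E
```

```text
pics
{'time': 0.0, 'qpos': [1.185, 0.343, 1.525, -0.0, 1.275, -0.146], 'tool_pos': [0.125, 0.51, 0.226], 'tool_rot': [-3.14, -0.0, 2.902], 'contact_force': [-0.345, -0.563, 0.382], 'opening': 0.092, 'grip_force': 0.0}
top [[428.1, 0.0, 267.2], [0.0, 428.1, 193.3], [0.0, 0.0, 1.0]] [ 0.383 -0.105  1.377]
scene [[351.3, 0.0, 254.7], [0.0, 351.3, 194.6], [0.0, 0.0, 1.0]] [ 1.057 -0.613  0.911]
```

View pics/top0.png

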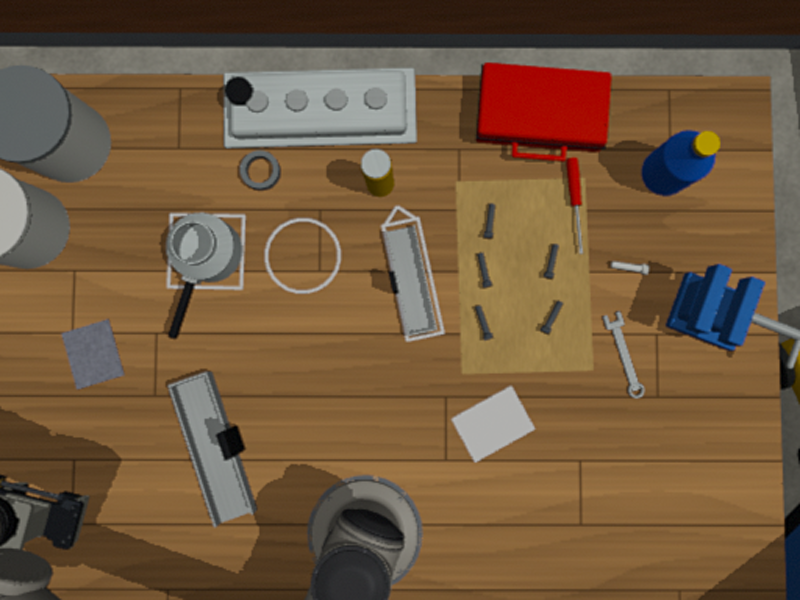

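View pics/scene0.png

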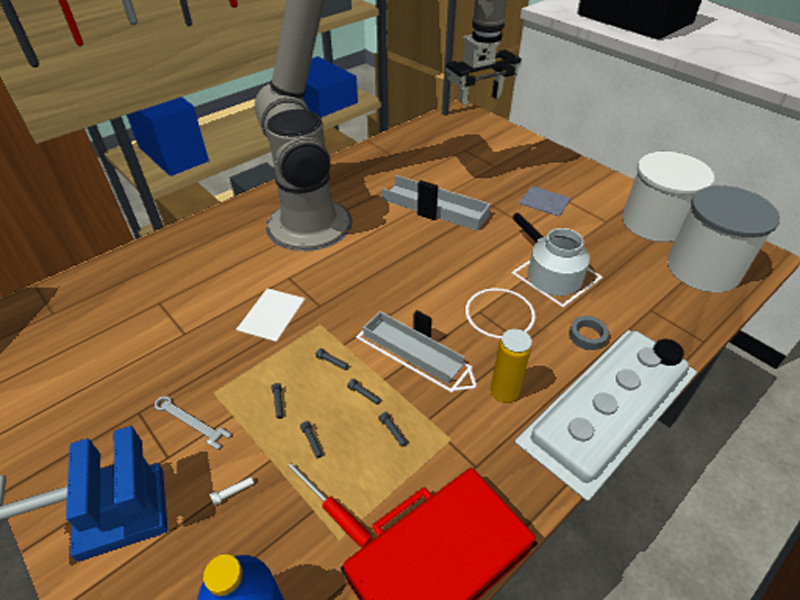

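The top view (800x600) shows two chutes: the smaller at (412,280) inside the arrowed outline, and a larger at (212,447). The smaller, outlined one is meant. There are five dark bolts at (489,221), (551,261), (484,269), (483,321) and (551,317), plus a white look-alike at (630,267) to leave alone. The pot is at (205,247) with its handle towards (180,325), and the ring is at (303,256).

Run:
```python
from h import *
D=np.load('top0.npz'); im,d=D['im'],D['d']; c=cal('top'); P=cloud('top',d,c)
s=800/512
hsv=cv2.cvtColor(im,cv2.COLOR_BGR2HSV)
def box(x0,y0,x1,y1):
    m=np.zeros(d.shape,bool); m[int(y0/s):int(y1/s),int(x0/s):int(x1/s)]=1; return m
# bolts
dark=(hsv[...,2]<110)&(hsv[...,1]<110)&box(460,185,585,370)
n,l,stt,ce=cv2.connectedComponentsWithStats(dark.astype(np.uint8))
for i in range(1,n):
    if stt[i,4]<25: continue
    v,u=np.where(l==i); p=ray('top',np.c_[u,v],0.009,c)[:,:2]
    (cx,cy),(w,h),a=cv2.minAreaRect((p*1000).astype(np.float32)); 
    e=np.linalg.eigh(np.cov(p.T))[1][:,1]; q=(p-p.mean(0))@e; mid=p.mean(0)+e*(q.max()+q.min())/2
    # head side: wider
    wid=lambda m: np.ptp((p-p.mean(0))[m]@[-e[1],e[0]])
    sk=np.mean((q-(q.max()+q.min())/2)); 
    hd=e*np.sign(sk)
    print('bolt',stt[i,4],mid.round(3),'size',round(w),round(h),'headdir deg',np.degrees(np.arctan2(hd[1],hd[0])).round(), 'zmax',P[l==i][:,2].max().round(3))
# marks
white=(hsv[...,2]>190)&(hsv[...,1]<40)
for nm,b in (('ring',(255,210,350,300)),('square',(160,205,250,295)),('chute',(372,200,450,345))):
    m=white&box(*b)&(abs(P[...,2])<.008)
    v,u=np.where(m); p=ray('top',np.c_[u,v],0,c)[:,:2]; r=cv2.minAreaRect((p*1000).astype(np.float32)); print(nm,len(p),np.round(r[0],1),np.round(r[1],1),round(r[2],1))
    np.save(nm+'.npy',p)
# pot
B=box(150,190,260,300); z=P[...,2]
m=B&(z>.108)&(z<.13); p=P[m]; print('rim',len(p),cv2.minEnclosingCircle((p[:,:2]*1000).astype(np.float32)),np.median(p[:,2]))
m=box(150,260,215,345)&(hsv[...,2]<60)&(z>.04)&(z<.09); p=P[m]; print('handle',len(p),p.mean(0).round(3),p.min(0).round(3),p.max(0).round(3)); e=np.linalg.eigh(np.cov(p[:,:2].T))[1][:,1]; print(np.degrees(np.arctan2(e[1],e[0])))
# chute
C=box(372,200,450,345)
m=C&(z>.055)&(z<.1); p=P[m]; print('chgrip',len(p),p.mean(0).round(4),p.min(0).round(3),p.max(0).round(3))
m=C&(z>.015)&(z<.04); p=P[m]; print('chwalls',len(p),cv2.minAreaRect((p[:,:2]*1000).astype(np.float32)),np.median(p[:,2]))
m=box(340,130,400,200)&(z>.14); print('can',P[m].mean(0).round(3),P[m][:,2].max())
m=box(235,145,285,195)&(z>.015)&(z<.04); print('tape',P[m].mean(0).round(3))
cv2.imwrite('pics/crop1.png',cv2.resize(im[125:235,235:300],None,fx=5,fy=5,interpolation=cv2.INTER_CUBIC))
```

```text
bolt 105 [ 0.636 -0.254] size 19 72 headdir deg 173.0 zmax 0.026
bolt 97 [ 0.553 -0.381] size 19 73 headdir deg 167.0 zmax 0.027
bolt 96 [ 0.534 -0.241] size 70 17 headdir deg -167.0 zmax 1.377
bolt 104 [ 0.438 -0.381] size 18 71 headdir deg 152.0 zmax 1.377
bolt 107 [ 0.426 -0.24 ] size 72 19 headdir deg -161.0 zmax 1.377
ring 0 [0. 0.] [0. 0.] 0.0
square 0 [0. 0.] [0. 0.] 0.0
chute 0 [0. 0.] [0. 0.] 0.0
rim 134 ((571.4725952148438, 321.8985290527344), 42.086456298828125) 0.11594978709406709
handle 212 [0.447 0.359 0.065] [0.392 0.336 0.055] [0.502 0.382 0.072]
163.12617394642294
chgrip 53 [ 0.503  -0.0585  0.0768] [ 0.484 -0.066  0.065] [ 0.524 -0.051  0.083]
chwalls 163 ((510.75341796875, -90.14519500732422), (219.73582458496094, 66.37934875488281), 12.174878120422363) 0.027118813982977715
can [ 0.708 -0.029  0.169] 1.3767551640046747
tape [0.738 0.219 0.024]
```

View pics/crop1.png

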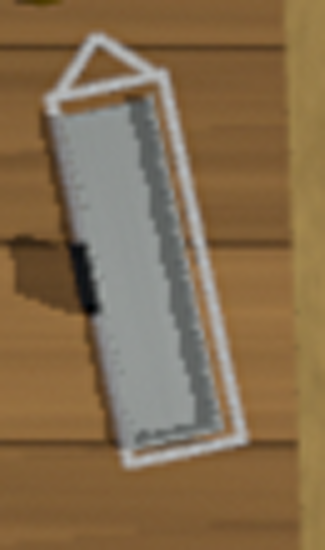

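The crop shows the small chute inside the arrowed outline: nose at the top towards the arrow, handle on the left at (85,278). Next I'll measure the marks.

Run:
```python
from h import *
D=np.load('top0.npz'); im,d=D['im'],D['d']; c=cal('top'); P=cloud('top',d,c)
s=800/512
hsv=cv2.cvtColor(im,cv2.COLOR_BGR2HSV)
def box(x0,y0,x1,y1):
    m=np.zeros(d.shape,bool); m[int(y0/s):int(y1/s),int(x0/s):int(x1/s)]=1; return m
w=(im.min(2)>120)
for nm,b in (('ring',(255,210,350,300)),('square',(160,205,250,295)),('chute',(372,200,450,345))):
    m=w&box(*b)&(P[...,2]<.012)
    v,u=np.where(m); p=ray('top',np.c_[u,v],0,c)[:,:2]; r=cv2.minAreaRect((p*1000).astype(np.float32)); print(nm,len(p),np.round(r[0],1),np.round(r[1],1),round(r[2],1), p.min(0).round(3),p.max(0).round(3))
    if nm=='ring': print(cv2.minEnclosingCircle((p*1000).astype(np.float32)))
    if nm=='chute':
        a=np.radians(12.2); e=np.array([np.cos(a),np.sin(a)]); q=np.c_[p@e,p@[-e[1],e[0]]]; c0=np.array([.5106,-.0937]); q0=np.array([c0@e,c0@[-e[1],e[0]]])
        print((q-q0).min(0),(q-q0).max(0)); qq=(q-q0); print(np.sort(qq[:,1])[[3,10,-10,-3]])
```

```text
ring 318 [562.9 133.7] [153.  155.5] 0.2 [0.486 0.056] [0.639 0.212]
((564.2008666992188, 132.92562866210938), 79.18065643310547)
square 492 [572.2 333. ] [157.9 157.5] 89.1 [0.492 0.254] [0.652 0.411]
chute 1250 [530.8 -92.5] [278.8  82. ] 12.4 [ 0.387 -0.158] [ 0.666 -0.031]
[-0.11945409 -0.04417363] [0.15938204 0.03820412]
[-0.04389683 -0.04312776  0.03534128  0.03753321]
```

send_rows(plan=[[[-0.7,-0.14,0],[0,0,0]],[[-0.7,-0.14,0],[0,0,0]],[[-0.7,-0.14,0],[0,0,0]],[[-0.7,-0.14,0],[0,0,0]],[[-0.7,-0.14,0],[0,0,0]],[[-0.7,-0.14,0],[0,0,0]],[[-0.7,-0.14,0],[0.1,0,0]],[[0,0,0],[0.1,0,0]],[[0,0,0],[0.1,0,0]],[[0,0,0],[0,0,0]]], gripper=1)

```text
time: 1.35
tool_pos: [0.2383, 0.4577, 0.2237]
tool_rot: [-2.667, -0.002, 2.902]
contact_force: [0.6, 0.1, 0.0]
opening: 0.092
grip_force: 0.0
```

Run:
```python
from h import *
s=st()
```

```text
{'time': 1.35, 'qpos': [1.026, 0.619, 1.173, -0.14, 1.804, -0.307], 'tool_pos': [0.238, 0.458, 0.224], 'tool_rot': [-2.667, -0.002, 2.902], 'contact_force': [0.614, 0.072, 0.034], 'opening': 0.092, 'grip_force': 0.0}
```

send_rows(plan=[[[0,0,0],[-0.1,0,0]],[[0,0,0],[-0.1,0,0]],[[0,0,0],[-0.1,0,0]],[[0,0,0],[0,0.1,0]],[[0,0,0],[0,0.1,0]],[[0,0,0],[0,0.1,0]],[[0,0,0],[0,0,0.033]],[[0,0,0],[0,0,0]],[[0,0,0],[0,0,0]],[[0,0,0],[0,0,0]]])

```text
time: 2.6
tool_pos: [0.2375, 0.4572, 0.2273]
tool_rot: [-3.117, -0.47, 2.846]
contact_force: [0.5, 0.4, -0.2]
opening: 0.0917
grip_force: 0.0
```

Run:
```python
from h import *
s=st()
```

```text
{'time': 2.6, 'qpos': [0.707, 0.446, 1.46, 0.377, 1.527, -0.647], 'tool_pos': [0.237, 0.457, 0.227], 'tool_rot': [-3.117, -0.47, 2.846], 'contact_force': [0.479, 0.354, -0.238], 'opening': 0.092, 'grip_force': 0.0}
```

```bash
cat >> h.py <<'E'
from scipy.optimize import least_squares
def fk(q,k):
    a1,h,L1,L2,D,c6=k
    A=R.from_euler('z',q[0]); B=A*R.from_euler('y',q[1]); C=B*R.from_euler('y',q[2]); W=C*R.from_euler('ZYZ',[q[3],q[4],q[5]+c6])
    p=A.apply([a1,0,h])+B.apply([0,0,L1])+C.apply([0,0,L2])+W.apply([0,0,D])
    return p,W
LO=np.array([-2.53,-.77,.04,-1,.28,-3.11]);HI=np.array([2.53,2.02,2.7,4.14,2.66,3.11])
def ik(p,Rt,k,q0):
    f=lambda q:(lambda r:np.r_[(r[0]-p)*5,(Rt.inv()*r[1]).as_rotvec()])(fk(q,k))
    s=least_squares(f,np.clip(q0,LO+.01,HI-.01),bounds=(LO,HI)); return s.x,np.abs(s.fun).max()
def rows(s,p,Rt):
    "total tool-frame shift (units .025) and turn (units 90deg)"
    Rc=R.from_euler('xyz',s['tool_rot']); return (Rc.inv().apply(np.array(p)-s['tool_pos'])/.025).round(2),((Rc.inv()*Rt).as_rotvec()/(np.pi/2)).round(3)
def down(yawdeg): return R.from_euler('xyz',[np.pi,0,np.radians(yawdeg)])
E
python3 - <<'E'
from h import *
S=[([1.185,.343,1.525,0,1.275,-.146],[.125,.51,.226],[-3.14,0,2.902]),([1.026,.619,1.173,-.14,1.804,-.307],[.238,.458,.224],[-2.667,-.002,2.902]),([.707,.446,1.46,.377,1.527,-.647],[.237,.457,.227],[-3.117,-.47,2.846])]
def f(k):
    o=[]
    for q,p,r in S:
        a,W=fk(q,k); o+=list(a-p)+list((W.inv()*R.from_euler('xyz',r)).as_rotvec()*.3)
        o+=[]
    return np.r_[o, 1e-3*(np.array(k)[:5]-[0,.3,.3,.3,.25])]
b=min((least_squares(f,[0,.3,.35,.35,.25,c]) for c in np.arange(-3,3,1.5)),key=lambda r:r.cost)
print(b.x.round(4),b.cost,np.abs(b.fun[:18]).max()); np.save('k.npy',b.x)
s=robot.observe()
print(rows(s,[.4465,.3595,.13],down(163.3)))
E
```

```text
[-0.1942  0.1479  0.6965  0.5065  0.4287  1.571 ] 0.007799599661448356 0.0795751749475545
(array([-9.91, -1.31, -0.63]), array([-0.015, -0.299,  0.001]))
```

Run:
```python
from h import *
S=[([1.185,.343,1.525,0,1.275,-.146],[.125,.51,.226],[-3.14,0,2.902]),([1.026,.619,1.173,-.14,1.804,-.307],[.238,.458,.224],[-2.667,-.002,2.902]),([.707,.446,1.46,.377,1.527,-.647],[.237,.457,.227],[-3.117,-.47,2.846])]
for s4 in (1,-1):
  for s6 in (1,-1):
   for q,p,r in S:
    W=R.from_euler('z',q[0])*R.from_euler('y',q[1]+q[2])*R.from_euler('ZYZ',[s4*q[3],q[4],s6*q[5]])
    M=W.inv()*R.from_euler('xyz',r); print(s4,s6,M.as_rotvec().round(3))
for q,p,r in S: print(R.from_euler('xyz',r).as_matrix()[:,2].round(3))
```

```text
1 1 [ 0.    -0.     1.571]
1 1 [-0.    -0.     1.571]
1 1 [-1.000e-03  0.000e+00  1.571e+00]
1 -1 [ 0.    -0.     1.279]
1 -1 [-0.    -0.     0.957]
1 -1 [-0.     0.001  0.277]
-1 1 [ 0.    -0.     1.571]
-1 1 [ 0.27  -0.141  1.625]
-1 1 [-0.83   0.116  1.522]
-1 -1 [ 0.    -0.     1.279]
-1 -1 [ 0.201 -0.202  1.016]
-1 -1 [-0.535  0.535  0.297]
[-0.    -0.002 -1.   ]
[-0.11  -0.444 -0.889]
[-0.44   0.108 -0.891]
```

send_rows(plan=[[[0,0,0],[0,-0.1,0]],[[0,0,0],[0,-0.1,0]],[[0,0,0],[-0.015,-0.099,0]],[[-0.8,-0.2,0],[0,0,0]],[[-1,-0.2,0.2],[0,0,0]],[[-1,-0.2,0.5],[0,0,0]],[[-1,-0.2,0.5],[0,0,0]],[[-1,-0.2,0.5],[0,0,0]],[[-1,-0.2,0.5],[0,0,0]],[[-1,-0.2,0.5],[0,0,0]]])

```text
time: 3.85
tool_pos: [0.3913, 0.3753, 0.159]
tool_rot: [3.141, -0.001, 2.855]
contact_force: [-0.2, 0.3, 0.6]
opening: 0.0921
grip_force: 0.0
```

```bash
cat > fit.py <<'E'
from h import *
S=[([1.185,.343,1.525,0,1.275,-.146],[.125,.51,.226]),([1.026,.619,1.173,-.14,1.804,-.307],[.238,.458,.224]),([.707,.446,1.46,.377,1.527,-.647],[.237,.457,.227])]
s=st(); S+=[(s['qpos'],s['tool_pos'])]
def g(q,k):
    A=R.from_euler('z',q[0]); B=A*R.from_euler('y',q[1]); C=B*R.from_euler('y',q[2]); W=C*R.from_euler('ZYZ',[q[3],q[4],q[5]+np.pi/2])
    return A.apply([k[0],k[5],k[1]])+B.apply([k[6],0,k[2]])+C.apply([k[7],0,k[3]])+(C*R.from_euler('ZY',[q[3],q[4]])).apply([k[8],k[9],k[4]])
k0=np.array([0,.3,.35,.35,.25,0,0,0,0,0])
f=lambda k:np.r_[np.ravel([g(q,k)-p for q,p in S]),1e-3*(k-k0)]
b=least_squares(f,k0); print(b.x.round(4),np.abs(b.fun[:-10]).max())
print(rows(s,[.4465,.3595,.13],down(163.3)))
E
python3 fit.py
```

```text
{'time': 3.85, 'qpos': [0.623, 0.436, 1.578, 0.001, 1.127, -0.662], 'tool_pos': [0.391, 0.375, 0.159], 'tool_rot': [3.141, -0.001, 2.855], 'contact_force': [-0.242, 0.339, 0.579], 'opening': 0.092, 'grip_force': 0.0}
[ 0.0072  0.2273  0.5088  0.3638  0.3167  0.0848  0.0269  0.0503  0.0169
 -0.0086] 0.00017218413469444194
(array([-2.3 ,  0.02,  1.16]), array([ 0.001, -0.   ,  0.003]))
```

send_rows(plan=[[[-0.77,0,0.4],[0,0,0]],[[-0.77,0,0.4],[0,0,0.003]],[[-0.77,0,0.4],[0,0,0]],[[0,0,0.7],[0,0,0]],[[0,0,0.7],[0,0,0]],[[0,0,0.7],[0,0,0]],[[0,0,0.7],[0,0,0]],[[0,0,0.6],[0,0,0]],[[0,0,0.3],[0,0,0]],[[0,0,0],[0,0,0]]])

```text
time: 5.1
tool_pos: [0.446, 0.3588, 0.0361]
tool_rot: [-3.141, -0.001, 2.849]
contact_force: [-0.1, 0.8, -0.1]
opening: 0.0915
grip_force: 0.0
```

send_rows(plan=[[[0,0,0],[0,0,0]],[[0,0,0],[0,0,0]],[[0,0,0],[0,0,0]],[[0,0,0],[0,0,0]],[[0,0,0],[0,0,0]],[[0,0,0],[0,0,0]],[[0,0,0],[0,0,0]],[[0,0,0],[0,0,0]],[[0,0,0],[0,0,0]],[[0,0,0],[0,0,0]]], gripper=-1, force=25)

```text
time: 6.35
tool_pos: [0.4461, 0.359, 0.0365]
tool_rot: [3.141, -0.001, 2.849]
contact_force: [0.9, 1.4, -0.7]
opening: 0.0158
grip_force: 25.0
```

Run:
```python
from h import *
s=st(); im,d=read_camera('top'); P=cloud('top',d); m=np.zeros(d.shape,bool); m[120:195,96:170]=1; m&=(P[...,2]>.108)&(P[...,2]<.13); p=P[m]; print(cv2.minEnclosingCircle((p[:,:2]*1000).astype(np.float32)),len(p))
```

```text
{'time': 6.35, 'qpos': [0.543, 0.638, 1.612, 0.001, 0.891, -0.736], 'tool_pos': [0.446, 0.359, 0.037], 'tool_rot': [3.141, -0.001, 2.849], 'contact_force': [0.9, 1.35, -0.737], 'opening': 0.016, 'grip_force': 24.994}
((530.8477783203125, 307.069091796875), 84.71759796142578) 182
```

send_rows(plan=[[[-0.04,-0.15,0],[0,0,0]],[[-0.08,-0.3,0],[0,0,0]],[[-0.1,-0.4,0],[0,0,0]],[[-0.1,-0.4,0],[0,0,0]],[[-0.1,-0.4,0],[0,0,0]],[[-0.1,-0.4,0],[0,0,0]],[[-0.1,-0.4,0],[0,0,0]],[[-0.1,-0.4,0],[0,0,0]],[[-0.1,-0.4,0],[0,0,0]],[[-0.1,-0.4,0],[0,0,0]]])

```text
time: 7.65
tool_pos: [0.4417, 0.2642, 0.0365]
tool_rot: [-3.142, -0.001, 2.849]
contact_force: [-0.4, 2.3, -1.5]
opening: 0.0158
grip_force: 25.1
```

send_rows(plan=[[[-0.1,-0.4,0],[0,0,0]],[[-0.1,-0.4,0],[0,0,0]],[[-0.1,-0.4,0],[0,0,0]],[[-0.1,-0.4,0],[0,0,0]],[[-0.1,-0.4,0],[0,0,0]],[[-0.1,-0.4,0],[0,0,0]],[[-0.1,-0.4,0],[0,0,0]],[[-0.1,-0.4,0],[0,0,0]],[[-0.1,-0.3,0],[0,0,0]],[[-0.06,-0.18,0],[0,0,0]]])

```text
time: 8.9
tool_pos: [0.4382, 0.1693, 0.0365]
tool_rot: [3.142, -0.001, 2.849]
contact_force: [-0.5, 3.5, -0.7]
opening: 0.0161
grip_force: 25.1
```

send_rows(plan=[[[0,0,0],[0,0,0]],[[0,0,0],[0,0,0]],[[0,0,0],[0,0,0]],[[0,0,0],[0,0,0]],[[0,0,-0.5],[0,0,0]],[[0,0,-0.8],[0,0,0]],[[0,0,-1],[0,0,0]],[[0,0,-1],[0,0,0]],[[0,0,-1],[0,0,0]],[[0,0,-1],[0,0,0]]], gripper=1)

```text
time: 10.15
tool_pos: [0.4383, 0.1699, 0.1707]
tool_rot: [3.141, -0.0, 2.849]
contact_force: [0.7, 0.6, -0.3]
opening: 0.0919
grip_force: 0.0
```

Run:
```python
from h import *
s=st(); im,d=read_camera('scene'); P=cloud('scene',d); z=P[...,2]
m=(z>.112)&(z<.125)&(np.hypot(P[...,0]-.563,P[...,1]-.133)<.05); p=P[m]; print(cv2.minEnclosingCircle((p[:,:2]*1000).astype(np.float32)),len(p))
cv2.imwrite('pics/scene1.png',cv2.resize(im,(800,600)))
```

```text
{'time': 10.15, 'qpos': [0.206, 0.3, 1.755, 0.001, 1.087, -1.072], 'tool_pos': [0.438, 0.17, 0.171], 'tool_rot': [3.141, -0.0, 2.849], 'contact_force': [0.655, 0.565, -0.25], 'opening': 0.092, 'grip_force': 0.0}
((568.271484375, 132.01519775390625), 42.08335876464844) 99
```

View pics/scene1.png

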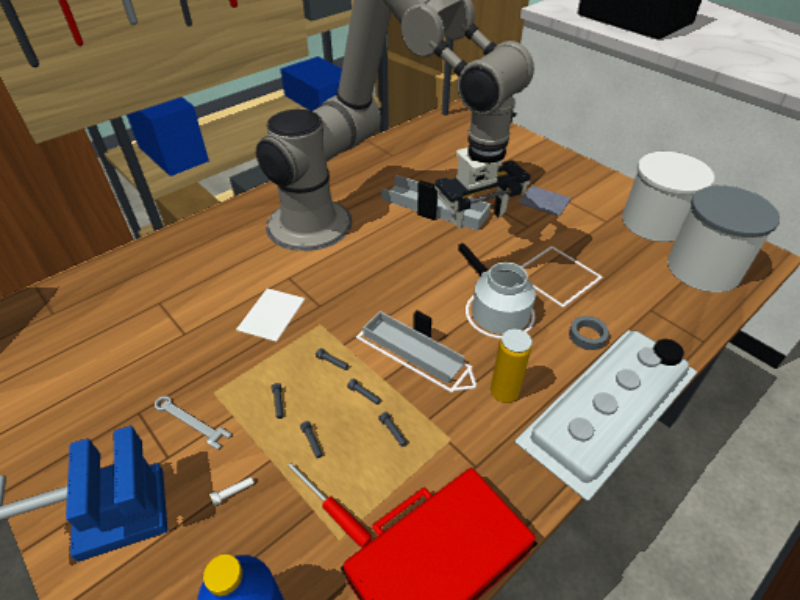

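The pot stands inside the ring at (500,310), level and upright; bolts, chute and can are unmoved. Next I'll pass over the chute for a wrist look.

send_rows(plan=[[[-0.58,-0.91,-0.32],[0,0,0]],[[-0.58,-0.91,-0.32],[0,0,0]],[[-0.58,-0.91,-0.32],[0,0,0]],[[-0.58,-0.91,-0.32],[0,0,0]],[[-0.58,-0.91,-0.32],[0,0,0]],[[-0.58,-0.91,-0.32],[0,0,0]],[[-0.58,-0.91,-0.32],[0,0,0]],[[-0.58,-0.91,-0.32],[0,0,0]],[[-0.58,-0.91,-0.32],[0,0,0]],[[-0.58,-0.91,-0.32],[0,0,0]]])

```text
time: 11.45
tool_pos: [0.5117, -0.0906, 0.2493]
tool_rot: [3.142, -0.001, 2.849]
contact_force: [-0.5, 0.0, 0.0]
opening: 0.0918
grip_force: 0.0
```

send_rows(plan=[[[0,0,0],[0,0,0.097]],[[0,0,0],[0,0,0.097]],[[0,0,0],[0,0,0.097]],[[0,0,0],[0,0,0.097]],[[0,0,0],[0,0,0.097]],[[0,0,0],[0,0,0.097]],[[0,0,0],[0,0,0.096]],[[0,0,0],[0,0,0]],[[0,0,0],[0,0,0]],[[0,0,0],[0,0,0]]])

```text
time: 12.7
tool_pos: [0.5117, -0.0899, 0.2488]
tool_rot: [-3.141, -0.001, 1.786]
contact_force: [0.8, -0.2, 0.4]
opening: 0.0917
grip_force: 0.0
```

```bash
cat > chute.py <<'E'
from h import *
s=st(); c=cal('wrist'); im,d=read_camera('wrist'); cv2.imwrite('pics/w1.png',im); P=cloud('wrist',d,c); np.savez('w1.npz',im=im,d=d,P=P)
z=P[...,2]; near=np.hypot(P[...,0]-.511,P[...,1]+.092)<.13
m=near&(z>.022)&(z<.034); p=P[m][:,:2]; print('walls',len(p),cv2.minAreaRect((p*1000).astype(np.float32)))
m=near&(z>.07)&(z<.085); p=P[m][:,:2]; print('plate',len(p),cv2.minAreaRect((p*1000).astype(np.float32)) if len(p) else 0)
print((-c[1].T@c[2]).round(3))
E
python3 chute.py
```

```text
{'time': 12.7, 'qpos': [-0.321, 0.316, 1.5, 0.0, 1.327, -0.536], 'tool_pos': [0.512, -0.09, 0.249], 'tool_rot': [-3.141, -0.001, 1.786], 'contact_force': [0.822, -0.178, 0.428], 'opening': 0.092, 'grip_force': 0.0}
walls 1392 ((510.9763488769531, -85.97257995605469), (220.2122039794922, 71.90495300292969), 12.184167861938477)
plate 475 ((504.8331298828125, -56.352935791015625), (38.49336242675781, 11.345272064208984), 12.190362930297852)
[ 0.494 -0.01   0.407]
```

View pics/w1.png

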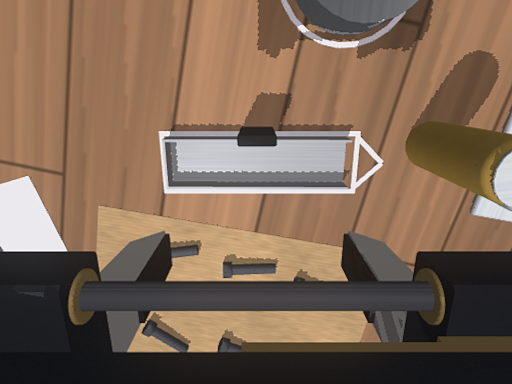

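The wrist view shows the chute at (260,160) inside its outline, nose to the arrow on the right at (370,160), plate at (257,137), and the bolts below it. Walls and plate agree: centre (0.5122, -0.0918), yaw 12.2°.

send_rows(plan=[[[-0.76,-0.05,0.5],[0,0,0]],[[-0.76,-0.05,0.5],[0,0,0]],[[-0.76,-0.05,0.5],[0,0,0]],[[-0.76,-0.05,0.5],[0,0,0]],[[-0.76,-0.05,0.5],[0,0,0]],[[-0.76,-0.05,0.5],[0,0,0]],[[-0.76,-0.05,0.5],[0,0,0]],[[-0.76,-0.05,0.5],[0,0,0]],[[0,0,0.3],[0,0,0]],[[0,0,0],[0,0,0]]])

```text
time: 14.0
tool_pos: [0.5336, -0.24, 0.1405]
tool_rot: [-3.14, -0.002, 1.784]
contact_force: [0.0, 0.6, -0.1]
opening: 0.0918
grip_force: 0.0
```

```bash
cat > bolts.py <<'E'
from h import *
import sys
def find(n,exp=None):
    c=cal(n); im,d=read_camera(n); P=cloud(n,d,c); hsv=cv2.cvtColor(im,cv2.COLOR_BGR2HSV)
    m=(im.max(2)<115)&(hsv[...,1]<100)&(P[...,2]<.035)&(d>0)&(P[...,0]>.36)&(P[...,0]<.72)&(P[...,1]>-.47)&(P[...,1]<-.17)
    cnt,l,stt,ce=cv2.connectedComponentsWithStats(m.astype(np.uint8)); out=[]
    for i in range(1,cnt):
        if stt[i,4]<25: continue
        v,u=np.where(l==i); p=ray(n,np.c_[u,v],.009,c)[:,:2]
        (x,y),(w,h),a=cv2.minAreaRect((p*1000).astype(np.float32))
        if w<h: w,h,a=h,w,a+90
        a=(a+90)%180-90
        if 40<w<90 and h<40: out.append([x/1000,y/1000,a,w,h])
        if 40<w<90 and h<40: print(n,'bolt',round(x/1000,4),round(y/1000,4),'ang',round(a,1),'len',round(w),'wid',round(h))
    return out,im
if __name__=='__main__':
    s=st()
    for n in sys.argv[1:]:
        o,im=find(n); cv2.imwrite(f'pics/b_{n}_{s["time"]:.0f}.png',im)
        if n=='wrist' and o:
            b=min(o,key=lambda b:np.hypot(b[0]-s['tool_pos'][0],b[1]-s['tool_pos'][1])); print('rows to',rows(s,[b[0],b[1],.003],down(b[2]+90)))
E
python3 bolts.py wrist top
```

```text
{'time': 14.0, 'qpos': [-0.554, 0.53, 1.473, 0.0, 1.141, -0.767], 'tool_pos': [0.534, -0.24, 0.14], 'tool_rot': [-3.14, -0.002, 1.784], 'contact_force': [0.032, 0.621, -0.059], 'opening': 0.092, 'grip_force': 0.0}
wrist bolt 0.4236 -0.2396 ang 20.4 len 80 wid 21
wrist bolt 0.5346 -0.2422 ang 12.2 len 73 wid 22
wrist bolt 0.6358 -0.2548 ang -7.1 len 77 wid 22
wrist bolt 0.5529 -0.3837 ang -5.6 len 72 wid 19
rows to (array([-0.1 ,  0.03,  5.5 ]), array([-0.001, -0.001, -0.   ]))
top bolt 0.4384 -0.3814 ang -26.9 len 71 wid 18
```

send_rows(plan=[[[-0.1,0.03,0.6],[0,0,0]],[[0,0,0.8],[0,0,0]],[[0,0,0.8],[0,0,0]],[[0,0,0.8],[0,0,0]],[[0,0,0.8],[0,0,0]],[[0,0,0.7],[0,0,0]],[[0,0,0.5],[0,0,0]],[[0,0,0.3],[0,0,0]],[[0,0,0.2],[0,0,0]],[[0,0,0],[0,0,0]]])

```text
time: 15.35
tool_pos: [0.5351, -0.2428, 0.0037]
tool_rot: [-3.141, -0.0, 1.784]
contact_force: [0.1, 0.1, 0.1]
opening: 0.0918
grip_force: 0.0
```

send_rows(plan=[[[0,0,0],[0,0,0]],[[0,0,0],[0,0,0]],[[0,0,0],[0,0,0]],[[0,0,0],[0,0,0]],[[0,0,0],[0,0,0]],[[0,0,0],[0,0,0]],[[0,0,-0.4],[0,0,0]],[[0,0,-0.8],[0,0,0]],[[0,0,-1],[0,0,0]],[[0,0,-1],[0,0,0]]], gripper=-1, force=20)

```text
time: 16.6
tool_pos: [0.5349, -0.2426, 0.0847]
tool_rot: [-3.14, -0.001, 1.784]
contact_force: [-0.0, 0.9, -1.3]
opening: 0.072
grip_force: 19.9
```

Run:
```python
from h import *
s=st(); im,d=read_camera('wrist'); cv2.imwrite('pics/w2.png',im)
print(rows(s,[.4722,-.1148,.06],down(102.2)))
```

```text
{'time': 16.6, 'qpos': [-0.556, 0.596, 1.527, -0.0, 1.019, -0.769], 'tool_pos': [0.535, -0.243, 0.085], 'tool_rot': [-3.14, -0.001, 1.784], 'contact_force': [-0.035, 0.871, -1.266], 'opening': 0.072, 'grip_force': 19.921}
(array([ 5.53, -1.37,  0.99]), array([-0.001, -0.001,  0.   ]))
```

View pics/w2.png

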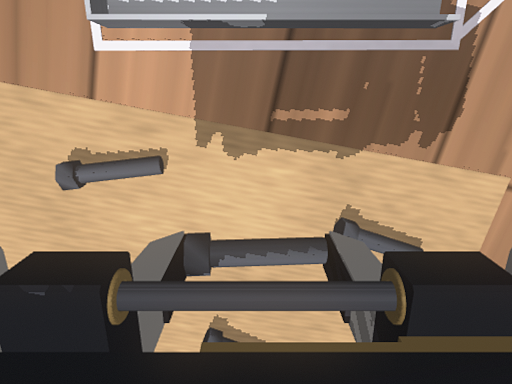

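The bolt is held by its ends between the fingers at (255,252). Carrying it to slot A1.

send_rows(plan=[[[0.4,-0.1,0],[0,0,0]],[[0.7,-0.17,0],[0,0,0]],[[0.7,-0.17,0],[0,0,0]],[[0.8,-0.2,0],[0,0,0]],[[0.8,-0.2,0],[0,0,0]],[[0.8,-0.2,0],[0,0,0]],[[0.7,-0.17,0],[0,0,0]],[[0.63,-0.16,0],[0,0,0]],[[0,0,0.5],[0,0,0]],[[0,0,0.5],[0,0,0]]])

```text
time: 17.9
tool_pos: [0.4727, -0.1152, 0.058]
tool_rot: [-3.141, -0.0, 1.784]
contact_force: [0.1, 0.7, -0.2]
opening: 0.0716
grip_force: 19.9
```

send_rows(plan=[[[0,0,0.4],[0,0,0]],[[0,0,0.4],[0,0,0]],[[0,0,0.4],[0,0,0]],[[0,0,0.3],[0,0,0]],[[0,0,0.3],[0,0,0]],[[0,0,0.2],[0,0,0]],[[0,0,0],[0,0,0]],[[0,0,0],[0,0,0]],[[0,0,0],[0,0,0]],[[0,0,0],[0,0,0]]])

```text
time: 19.15
tool_pos: [0.4725, -0.1149, 0.009]
tool_rot: [-3.141, -0.0, 1.784]
contact_force: [-0.3, 0.3, -0.7]
opening: 0.0719
grip_force: 19.9
```

send_rows(plan=[[[0,0,0],[0,0,0]],[[0,0,0],[0,0,0]],[[0,0,0],[0,0,0]],[[0,0,-0.2],[0,0,0]],[[0,0,-0.4],[0,0,0]],[[0,0,-0.8],[0,0,0]],[[0,0,-0.8],[0,0,0]],[[0,0,-0.8],[0,0,0]],[[0,0,-0.8],[0,0,0]],[[0,0,-0.8],[0,0,0]]], gripper=0.72)

```text
time: 20.4
tool_pos: [0.4725, -0.1149, 0.1253]
tool_rot: [-3.141, -0.0, 1.784]
contact_force: [0.2, -0.2, 0.2]
opening: 0.0788
grip_force: 0.0
```

send_rows(plan=[[[-0.64,-0.41,-0.1],[0,0,0]],[[-0.64,-0.41,-0.1],[0,0,0]],[[-0.64,-0.41,-0.1],[0,0,0]],[[-0.64,-0.41,0],[0,0,0]],[[-0.64,-0.41,0],[0,0,0]],[[-0.64,-0.41,0],[0,0,0]],[[-0.64,-0.46,0],[0,0,0]],[[0,0,0],[0,0,-0.087]],[[0,0,0],[0,0,0]],[[0,0,0],[0,0,0]]], gripper=1)

```text
time: 21.65
tool_pos: [0.4249, -0.2397, 0.1317]
tool_rot: [-3.141, -0.0, 1.918]
contact_force: [0.0, 0.4, -0.9]
opening: 0.0919
grip_force: 0.0
```

```bash
python3 bolts.py wrist top
```

```text
{'time': 21.65, 'qpos': [-0.671, 0.379, 1.76, -0.0, 1.003, -1.018], 'tool_pos': [0.425, -0.24, 0.132], 'tool_rot': [-3.141, -0.0, 1.918], 'contact_force': [0.036, 0.409, -0.92], 'opening': 0.092, 'grip_force': 0.0}
wrist bolt 0.426 -0.2392 ang 19.9 len 74 wid 21
wrist bolt 0.4486 -0.3865 ang -25.5 len 53 wid 17
rows to (array([0.  , 0.05, 5.15]), array([-0., -0., -0.]))
```

send_rows(plan=[[[0,0.05,0.6],[0,0,0]],[[0,0,0.8],[0,0,0]],[[0,0,0.8],[0,0,0]],[[0,0,0.8],[0,0,0]],[[0,0,0.8],[0,0,0]],[[0,0,0.6],[0,0,0]],[[0,0,0.4],[0,0,0]],[[0,0,0.2],[0,0,0]],[[0,0,0.15],[0,0,0]],[[0,0,0],[0,0,0]]])

```text
time: 23.0
tool_pos: [0.426, -0.2394, 0.0027]
tool_rot: [-3.141, -0.0, 1.921]
contact_force: [-0.5, 0.2, -0.6]
opening: 0.0917
grip_force: 0.0
```

send_rows(plan=[[[0,0,0],[0,0,0]],[[0,0,0],[0,0,0]],[[0,0,0],[0,0,0]],[[0,0,0],[0,0,0]],[[0,0,0],[0,0,0]],[[0,0,0],[0,0,0]],[[0,0,-0.4],[0,0,0]],[[0,0,-0.8],[0,0,0]],[[0,0,-1],[0,0,0]],[[0,0,-1],[0,0,0.086]]], gripper=-1, force=20)

```text
time: 24.25
tool_pos: [0.4257, -0.2392, 0.0837]
tool_rot: [-3.14, -0.001, 1.783]
contact_force: [0.7, 0.0, -1.5]
opening: 0.0718
grip_force: 20.0
```

send_rows(plan=[[[0.3,0.4,0],[0,0,0]],[[0.5,0.75,0],[0,0,0]],[[0.5,0.75,0],[0,0,0]],[[0.5,0.8,0],[0,0,0]],[[0.5,0.8,0],[0,0,0]],[[0.5,0.8,0],[0,0,0]],[[0.5,0.8,0],[0,0,0]],[[0.5,0.75,0],[0,0,0]],[[0.46,0.6,0],[0,0,0]],[[0.2,0.25,0],[0,0,0]]])

```text
time: 25.5
tool_pos: [0.566, -0.0935, 0.0818]
tool_rot: [-3.14, -0.001, 1.788]
contact_force: [-0.3, -0.1, -1.4]
opening: 0.0721
grip_force: 20.0
```

Run:
```python
from h import *
s=st(); print(rows(s,[.5660,-.0945,.009],down(102.2)))
c=cal('wrist'); im,d=read_camera('wrist'); cv2.imwrite('pics/w3.png',im)
```

```text
{'time': 25.5, 'qpos': [-0.297, 0.579, 1.571, 0.0, 0.994, -0.514], 'tool_pos': [0.566, -0.093, 0.082], 'tool_rot': [-3.14, -0.001, 1.788], 'contact_force': [-0.32, -0.142, -1.378], 'opening': 0.072, 'grip_force': 19.983}
(array([-0.04, -0.01,  2.91]), array([-0.001, -0.001,  0.003]))
```

View pics/w3.png

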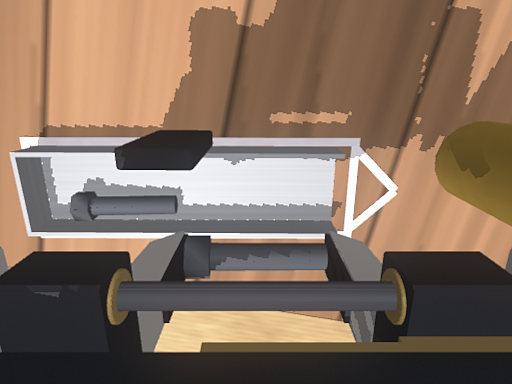

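Bolt 1 lies in the chute's lower lane at (125,205), chute unmoved; the second bolt is held at (255,255).

send_rows(plan=[[[-0.04,0,0.4],[0,0,0.003]],[[0,0,0.5],[0,0,0]],[[0,0,0.5],[0,0,0]],[[0,0,0.5],[0,0,0]],[[0,0,0.4],[0,0,0]],[[0,0,0.3],[0,0,0]],[[0,0,0.2],[0,0,0]],[[0,0,0.1],[0,0,0]],[[0,0,0],[0,0,0]],[[0,0,0],[0,0,0]]])

```text
time: 26.8
tool_pos: [0.5662, -0.0958, 0.0103]
tool_rot: [-3.141, -0.0, 1.781]
contact_force: [-0.1, 0.6, 0.3]
opening: 0.0719
grip_force: 20.0
```

send_rows(plan=[[[0,0,0],[0,0,0]],[[0,0,0],[0,0,0]],[[0,0,0],[0,0,0]],[[0,0,-0.2],[0,0,0]],[[0,0,-0.4],[0,0,0]],[[0,0,-0.8],[0,0,0]],[[0,0,-0.8],[0,0,0]],[[0,0,-0.8],[0,0,0]],[[0,0,-0.8],[0,0,0]],[[0,0,-0.8],[0,0,0]]], gripper=0.72)

```text
time: 28.05
tool_pos: [0.5662, -0.0957, 0.1265]
tool_rot: [-3.142, -0.0, 1.781]
contact_force: [-0.0, 0.2, 0.4]
opening: 0.0787
grip_force: 0.0
```

send_rows(plan=[[[-0.85,0.17,-0.1],[0,0,0]],[[-0.85,0.17,0],[0,0,0]],[[-0.85,0.17,0],[0,0,0]],[[-0.85,0.17,0],[0,0,0]],[[-0.85,0.17,0],[0,0,0]],[[-0.85,0.17,0],[0,0,0]],[[-0.85,0.17,0],[0,0,0]],[[-0.85,0.17,0],[0,0,0.108]],[[0,0,0],[0,0,0.108]],[[0,0,0],[0,0,0]]], gripper=1)

```text
time: 29.3
tool_pos: [0.6348, -0.2551, 0.1279]
tool_rot: [-3.141, -0.0, 1.443]
contact_force: [0.6, -0.7, 0.7]
opening: 0.0914
grip_force: 0.0
```

```bash
python3 bolts.py wrist top
```

```text
{'time': 29.3, 'qpos': [-0.494, 0.716, 1.162, -0.0, 1.265, -0.366], 'tool_pos': [0.635, -0.255, 0.128], 'tool_rot': [-3.141, -0.0, 1.443], 'contact_force': [0.614, -0.687, 0.736], 'opening': 0.091, 'grip_force': 0.0}
top bolt 0.4384 -0.3814 ang -26.9 len 71 wid 18
```

View pics/b_wrist_29.png

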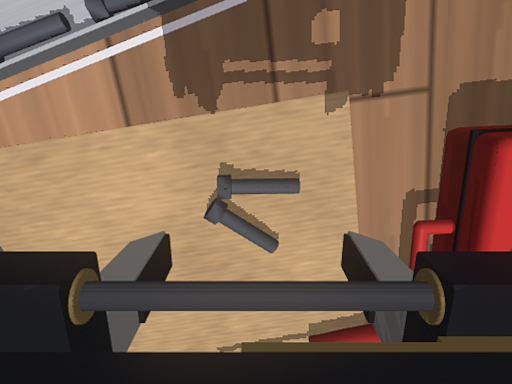

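In the wrist view two bolts now lie close together, at (260,185) and (240,225), so one was knocked. The two placed bolts are in the chute at the upper left. Measuring them apart.

Run:
```python
from h import *
im=cv2.imread('pics/b_wrist_29.png'); c=cal('wrist')
for thr in (115,100,90,80,70):
    m=(im.max(2)<thr); m[:160]=0; m[:,:195]=0; m[:,310:]=0; m[255:]=0
    m=cv2.morphologyEx(m.astype(np.uint8),cv2.MORPH_OPEN,np.ones((3,3)))
    n,l,stt,ce=cv2.connectedComponentsWithStats(m)
    for i in range(1,n):
        if stt[i,4]<150: continue
        v,u=np.where(l==i); p=ray('wrist',np.c_[u,v],.009,c)[:,:2]
        (x,y),(w,h),a=cv2.minAreaRect((p*1000).astype(np.float32)); print(thr,stt[i],round(x),round(y),round(w),round(h),round(a))
pt=ray('wrist',[[219,187],[299,185],[211,210],[276,246]],.009,c)[:,:2]
for i in (0,2): e=pt[i+1]-pt[i]; print(pt[i:i+2].mean(0).round(4),np.hypot(*e).round(3),np.degrees(np.arctan2(e[1],e[0])).round(1))
print(proj('wrist',[[.5346,-.2422,.009],[.6358,-.2548,.009],[.5529,-.3837,.009],[.435,-.381,.009]],c).round())
```

```text
115 [ 204  174   96   79 2792] 627 -272 76 73 64
100 [ 205  174   95   79 2662] 627 -272 76 73 64
90 [ 205  175   94   73 1675] 627 -270 70 72 66
80 [218 175  81  13 465] 637 -250 11 70 83
80 [207 195  71  51 523] 622 -285 19 73 54
70 [242 179  57   4 178] 647 -250 3 49 83
70 [228 211  50  33 201] 627 -293 3 55 49
[ 0.637  -0.2543] 0.071 -5.7
[ 0.6184 -0.2929] 0.069 -38.4
[[142. 187.]
 [258. 187.]
 [192. 318.]
 [ 78. 328.]]
```

send_rows(plan=[[[-0.5,-0.15,0],[0,0,0]],[[-0.5,-0.15,0],[0,0,0]],[[-0.55,-0.15,0],[0,0,0]],[[0,0,0],[0,0,0.084]],[[0,0,0],[0,0,0.084]],[[0,0,0],[0,0,0.084]],[[0,0,0],[0,0,0.084]],[[0,0,0],[0,0,0]],[[0,0,0],[0,0,0]],[[0,0,0],[0,0,0]]])

```text
time: 30.65
tool_pos: [0.6186, -0.2921, 0.1274]
tool_rot: [-3.141, 0.0, 0.915]
contact_force: [1.3, -0.0, -0.3]
opening: 0.092
grip_force: 0.0
```

Run:
```python
from h import *
s=st(); c=cal('wrist'); im,d=read_camera('wrist'); cv2.imwrite('pics/w4.png',im)
np.savez('w4.npz',im=im,d=d)
print(proj('wrist',[[.619,-.292,.009],[.637,-.2545,.009]],c).round())
```

```text
{'time': 30.65, 'qpos': [-0.553, 0.716, 1.162, -0.0, 1.264, 0.103], 'tool_pos': [0.619, -0.292, 0.127], 'tool_rot': [-3.141, 0.0, 0.915], 'contact_force': [1.275, -0.034, -0.272], 'opening': 0.092, 'grip_force': 0.0}
[[257. 186.]
 [247. 140.]]
```

View pics/w4.png

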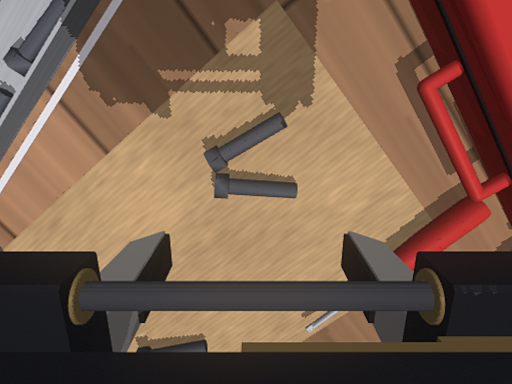

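The lower bolt runs from (215,186) to (297,190) and is now square to the fingers; b0 is above it and another bolt is at (180,345). Checking clearance to the red toolbox.

Run:
```python
from h import *
s=robot.observe(); c=cal('wrist'); D=np.load('w4.npz'); im=D['im']
pt=ray('wrist',[[214,186],[298,190],[205,160],[286,120],[138,350],[207,345]],.009,c)[:,:2]
for i in (0,2,4): e=pt[i+1]-pt[i]; b=pt[i:i+2].mean(0); a=np.degrees(np.arctan2(e[1],e[0])); print(b.round(4),np.hypot(*e).round(3),a.round(1)); 
e=pt[1]-pt[0]; print(rows(s,[*pt[:2].mean(0),.003],down(90+np.degrees(np.arctan2(e[1],e[0])))))
T=np.load('top0.npz'); P=cloud('top',T['d']); t=T['im'].astype(int); red=(t[...,2]>120)&(t[...,1]<60)
q=P[red]; Rc=R.from_euler('xyz',s['tool_rot']); o=Rc.inv().apply(q-np.array(s['tool_pos'])); 
k=(abs(o[:,0])<.06)&(abs(o[:,1])<.12); print('near body',k.sum(), q[k].max(0).round(3) if k.any() else '', o[k][:,1].min() if k.any() else '')
print(q[q[:,2]>.05].min(0).round(3),q[q[:,2]<.05].min(0).round(3))
```

```text
[ 0.6175 -0.2927] 0.074 -40.4
[ 0.6356 -0.2536] 0.077 -11.5
[ 0.442  -0.3773] 0.073 -32.5
(array([-0.05, -0.01,  4.98]), array([-0.001,  0.   ,  0.031]))
near body 0  
[ 0.383 -0.495  0.06 ] [ 0.669 -0.439 -0.005]
```

send_rows(plan=[[[-0.05,0,0.6],[0,0,0.031]],[[0,0,0.8],[0,0,0]],[[0,0,0.8],[0,0,0]],[[0,0,0.8],[0,0,0]],[[0,0,0.8],[0,0,0]],[[0,0,0.5],[0,0,0]],[[0,0,0.35],[0,0,0]],[[0,0,0.2],[0,0,0]],[[0,0,0.1],[0,0,0]],[[0,0,0],[0,0,0]]])

```text
time: 31.95
tool_pos: [0.6179, -0.2929, 0.0039]
tool_rot: [-3.141, 0.0, 0.865]
contact_force: [1.1, 0.4, 0.5]
opening: 0.0916
grip_force: 0.0
```

send_rows(plan=[[[0,0,0],[0,0,0]],[[0,0,0],[0,0,0]],[[0,0,0],[0,0,0]],[[0,0,0],[0,0,0]],[[0,0,0],[0,0,0]],[[0,0,0],[0,0,0]],[[0,0,-0.4],[0,0,0]],[[0,0,-0.8],[0,0,0]],[[0,0,-1],[0,0,0]],[[0,0,-1],[0,0,0]]], gripper=-1, force=20)

```text
time: 33.2
tool_pos: [0.6181, -0.293, 0.0859]
tool_rot: [3.141, 0.0, 0.865]
contact_force: [0.5, -0.6, -1.9]
opening: 0.0721
grip_force: 20.0
```

send_rows(plan=[[[0,0,-0.5],[0,0,-0.08]],[[0,0,0],[0,0,-0.084]],[[0,0,0],[0,0,-0.084]],[[0,0,0],[0,0,-0.084]],[[0,0,0],[0,0,-0.084]],[[0,0,0],[0,0,-0.084]],[[0,0,0],[0,0,-0.084]],[[0.3,-0.13,0],[0,0,0]],[[0.8,-0.36,0],[0,0,0]],[[0.8,-0.36,0],[0,0,0]]])

```text
time: 34.45
tool_pos: [0.5865, -0.2501, 0.0969]
tool_rot: [-3.141, -0.0, 1.779]
contact_force: [1.0, -0.3, -0.6]
opening: 0.0717
grip_force: 20.0
```

send_rows(plan=[[[0.9,-0.4,0],[0,0,0]],[[0.9,-0.4,0],[0,0,0]],[[0.9,-0.4,0],[0,0,0]],[[0.9,-0.4,0],[0,0,0]],[[0.9,-0.4,0],[0,0,0]],[[0.9,-0.4,0],[0,0,0]],[[0.9,-0.4,0],[0,0,0]],[[0.7,-0.33,0],[0,0,0]],[[0.3,-0.2,0],[0,0,0]],[[0,0,0],[0,0,0]]])

```text
time: 35.7
tool_pos: [0.4674, -0.0898, 0.0969]
tool_rot: [-3.141, 0.0, 1.782]
contact_force: [0.5, -0.2, -0.1]
opening: 0.0718
grip_force: 20.0
```

```bash
python3 - <<'E'
from h import *
s=st(); print(rows(s,[.4662,-.0874,.019],down(102.2)))
E
python3 bolts.py top
```

```text
{'time': 35.7, 'qpos': [-0.351, 0.409, 1.833, -0.0, 0.9, -0.562], 'tool_pos': [0.467, -0.09, 0.097], 'tool_rot': [-3.141, 0.0, 1.782], 'contact_force': [0.481, -0.248, -0.088], 'opening': 0.072, 'grip_force': 19.972}
(array([ 0.1 , -0.02,  3.12]), array([-0.   ,  0.   , -0.001]))
{'time': 35.7, 'qpos': [-0.351, 0.409, 1.833, -0.0, 0.9, -0.562], 'tool_pos': [0.467, -0.09, 0.097], 'tool_rot': [-3.141, 0.0, 1.782], 'contact_force': [0.481, -0.248, -0.088], 'opening': 0.072, 'grip_force': 19.972}
top bolt 0.6368 -0.2559 ang -10.7 len 70 wid 18
top bolt 0.4373 -0.383 ang -30.8 len 71 wid 18
```

send_rows(plan=[[[0.1,0,0.4],[0,0,0]],[[0,0,0.6],[0,0,0]],[[0,0,0.6],[0,0,0]],[[0,0,0.5],[0,0,0]],[[0,0,0.4],[0,0,0]],[[0,0,0.3],[0,0,0]],[[0,0,0.2],[0,0,0]],[[0,0,0.1],[0,0,0]],[[0,0,0],[0,0,0]],[[0,0,0],[0,0,0]]])

```text
time: 37.0
tool_pos: [0.467, -0.0876, 0.0191]
tool_rot: [-3.141, -0.0, 1.782]
contact_force: [0.6, -0.3, -2.3]
opening: 0.0717
grip_force: 20.0
```

send_rows(plan=[[[0,0,0],[0,0,0]],[[0,0,0],[0,0,0]],[[0,0,0],[0,0,0]],[[0,0,-0.2],[0,0,0]],[[0,0,-0.4],[0,0,0]],[[0,0,-0.8],[0,0,0]],[[0,0,-0.8],[0,0,0]],[[0,0,-0.8],[0,0,0]],[[0,0,-0.8],[0,0,0]],[[0,0,-0.8],[0,0,0]]], gripper=0.72)

```text
time: 38.25
tool_pos: [0.4669, -0.0875, 0.1353]
tool_rot: [-3.141, -0.0, 1.783]
contact_force: [1.5, -0.5, -0.2]
opening: 0.079
grip_force: 0.0
```

send_rows(plan=[[[-0.8,0.53,0],[0,0,0]],[[-0.8,0.53,0],[0,0,0]],[[-0.8,0.53,0],[0,0,0]],[[-0.8,0.53,0],[0,0,0]],[[-0.8,0.53,0],[0,0,0]],[[-0.8,0.53,0],[0,0,0]],[[-0.8,0.53,0],[0,0,0]],[[-0.8,0.53,0],[0,0,0]],[[-0.8,0.53,0],[0,0,0]],[[-0.8,0.53,0],[0,0,0]]], gripper=1)

```text
time: 39.5
tool_pos: [0.6389, -0.2557, 0.1344]
tool_rot: [-3.141, -0.0, 1.782]
contact_force: [0.4, 0.5, -0.3]
opening: 0.0917
grip_force: 0.0
```

send_rows(plan=[[[0,0,0],[0,0,0.11]],[[0,0,0],[0,0,0.11]],[[0,0,0],[0,0,0]],[[0,0,0],[0,0,0]],[[0,0,0],[0,0,0]],[[0,0,0],[0,0,0]],[[0,0,0],[0,0,0]],[[0,0,0],[0,0,0]],[[0,0,0],[0,0,0]],[[0,0,0],[0,0,0]]])

```text
time: 40.75
tool_pos: [0.6384, -0.2552, 0.1336]
tool_rot: [-3.141, -0.0, 1.437]
contact_force: [0.8, -0.5, 0.0]
opening: 0.092
grip_force: 0.0
```

```bash
python3 bolts.py wrist
```

```text
{'time': 40.75, 'qpos': [-0.492, 0.718, 1.141, -0.0, 1.284, -0.358], 'tool_pos': [0.638, -0.255, 0.134], 'tool_rot': [-3.141, -0.0, 1.437], 'contact_force': [0.799, -0.525, 0.01], 'opening': 0.092, 'grip_force': 0.0}
wrist bolt 0.636 -0.2551 ang -7.7 len 73 wid 23
rows to (array([-0.01, -0.09,  5.23]), array([-0.001, -0.   , -0.   ]))
```

send_rows(plan=[[[0,-0.09,0.7],[0,0,0]],[[0,0,0.8],[0,0,0]],[[0,0,0.8],[0,0,0]],[[0,0,0.8],[0,0,0]],[[0,0,0.8],[0,0,0]],[[0,0,0.6],[0,0,0]],[[0,0,0.4],[0,0,0]],[[0,0,0.2],[0,0,0]],[[0,0,0.1],[0,0,0]],[[0,0,0],[0,0,0]]])

```text
time: 42.05
tool_pos: [0.6363, -0.255, 0.004]
tool_rot: [-3.141, 0.0, 1.437]
contact_force: [0.4, 0.2, -0.4]
opening: 0.0918
grip_force: 0.0
```

send_rows(plan=[[[0,0,0],[0,0,0]],[[0,0,0],[0,0,0]],[[0,0,0],[0,0,0]],[[0,0,0],[0,0,0]],[[0,0,0],[0,0,0]],[[0,0,-0.4],[0,0,0]],[[0,0,-0.8],[0,0,0]],[[0,0,-1],[0,0,0]],[[0,0,-1],[0,0,-0.11]],[[0,0,-0.5],[0,0,-0.11]]], gripper=-1, force=20)

```text
time: 43.3
tool_pos: [0.6372, -0.2554, 0.0997]
tool_rot: [3.139, 0.002, 1.788]
contact_force: [0.4, 0.1, -1.6]
opening: 0.0716
grip_force: 19.9
```

send_rows(plan=[[[0.4,-0.07,0],[0,0,0]],[[0.8,-0.14,0],[0,0,0]],[[0.9,-0.15,0],[0,0,0]],[[1,-0.17,0],[0,0,0]],[[1,-0.17,0],[0,0,0]],[[1,-0.17,0],[0,0,0]],[[1,-0.17,0],[0,0,0]],[[0.9,-0.16,0],[0,0,0]],[[0.7,-0.12,0],[0,0,0]],[[0.29,-0.06,0],[0,0,0]]])

```text
time: 44.55
tool_pos: [0.5601, -0.0658, 0.0963]
tool_rot: [-3.141, -0.001, 1.783]
contact_force: [0.6, -0.7, -0.4]
opening: 0.0717
grip_force: 19.9
```

```bash
python3 - <<'E'
from h import *
s=st(); print(rows(s,[.5600,-.0671,.019],down(102.2)))
im,d=read_camera('wrist'); cv2.imwrite('pics/w5.png',im)
E
python3 bolts.py top
```

```text
{'time': 44.55, 'qpos': [-0.253, 0.545, 1.587, 0.0, 1.011, -0.465], 'tool_pos': [0.56, -0.066, 0.096], 'tool_rot': [-3.141, -0.001, 1.783], 'contact_force': [0.62, -0.692, -0.428], 'opening': 0.072, 'grip_force': 19.92}
(array([-0.05, -0.01,  3.09]), array([-0.001, -0.   , -0.001]))
{'time': 44.6, 'qpos': [-0.253, 0.545, 1.587, 0.0, 1.011, -0.465], 'tool_pos': [0.56, -0.066, 0.096], 'tool_rot': [-3.14, -0.001, 1.783], 'contact_force': [-0.106, 0.808, -0.86], 'opening': 0.072, 'grip_force': 19.92}
top bolt 0.4373 -0.383 ang -30.8 len 71 wid 18
```

View pics/w5.png

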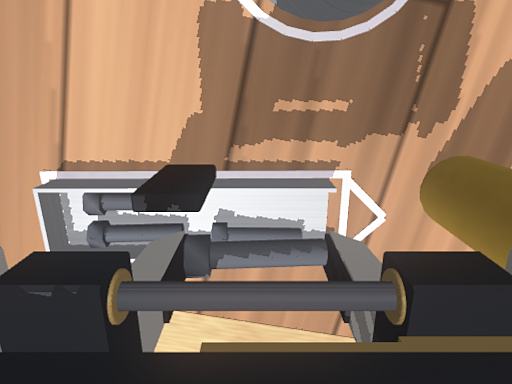

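Three bolts lie in the chute: upper lane at (115,203), lower lane at (135,235) and (260,230). The fourth is held over the upper-right slot. Placing it, then on to the last.

send_rows(plan=[[[-0.05,0,0.4],[0,0,0]],[[0,0,0.6],[0,0,0]],[[0,0,0.6],[0,0,0]],[[0,0,0.5],[0,0,0]],[[0,0,0.4],[0,0,0]],[[0,0,0.3],[0,0,0]],[[0,0,0.2],[0,0,0]],[[0,0,0.1],[0,0,0]],[[0,0,0],[0,0,0]],[[0,0,0],[0,0,0]]])

```text
time: 45.9
tool_pos: [0.5609, -0.0681, 0.0191]
tool_rot: [-3.141, -0.0, 1.782]
contact_force: [0.1, -0.6, -1.2]
opening: 0.0716
grip_force: 19.9
```

send_rows(plan=[[[0,0,0],[0,0,0]],[[0,0,0],[0,0,0]],[[0,0,0],[0,0,0]],[[0,0,-0.2],[0,0,0]],[[0,0,-0.4],[0,0,0]],[[0,0,-0.8],[0,0,0]],[[0,0,-0.8],[0,0,0]],[[0,0,-0.8],[0,0,0]],[[0,0,-0.8],[0,0,0]],[[0,0,-0.8],[0,0,0]]], gripper=0.72)

```text
time: 47.15
tool_pos: [0.5609, -0.0681, 0.1353]
tool_rot: [-3.142, -0.0, 1.782]
contact_force: [-0.0, -0.0, -0.3]
opening: 0.0791
grip_force: 0.0
```

send_rows(plan=[[[-0.81,-0.53,0],[0,0,0]],[[-0.81,-0.53,0],[0,0,0]],[[-0.81,-0.53,0],[0,0,0]],[[-0.81,-0.53,0],[0,0,0]],[[-0.81,-0.53,0],[0,0,0]],[[-0.81,-0.53,0],[0,0,0]],[[-0.81,-0.53,0],[0,0,0]],[[-0.81,-0.53,0],[0,0,0]],[[-0.81,-0.53,0],[0,0,0]],[[-0.81,-0.53,0],[0,0,0]]], gripper=1)

```text
time: 48.4
tool_pos: [0.4736, -0.2947, 0.1346]
tool_rot: [-3.141, 0.0, 1.782]
contact_force: [0.7, -0.2, -0.1]
opening: 0.0921
grip_force: 0.0
```

send_rows(plan=[[[-0.81,-0.54,0],[0,0,0]],[[-0.81,-0.54,0],[0,0,0]],[[-0.81,-0.54,0],[0,0,0]],[[-0.81,-0.54,0],[0,0,0]],[[0,0,0],[0,0,0.09]],[[0,0,0],[0,0,0.09]],[[0,0,0],[0,0,0.09]],[[0,0,0],[0,0,0.09]],[[0,0,0],[0,0,0.09]],[[0,0,0],[0,0,0]]])

```text
time: 49.65
tool_pos: [0.4381, -0.3845, 0.1345]
tool_rot: [-3.141, 0.0, 1.077]
contact_force: [0.1, 0.4, -0.1]
opening: 0.092
grip_force: 0.0
```

```bash
python3 bolts.py wrist top
```

```text
{'time': 49.65, 'qpos': [-0.852, 0.531, 1.49, -0.001, 1.121, -0.357], 'tool_pos': [0.438, -0.385, 0.134], 'tool_rot': [-3.141, 0.0, 1.077], 'contact_force': [0.144, 0.413, -0.086], 'opening': 0.092, 'grip_force': 0.0}
wrist bolt 0.6188 -0.4365 ang 4.9 len 76 wid 2
wrist bolt 0.4376 -0.3818 ang -28.3 len 73 wid 22
rows to (array([ 0.09, -0.07,  5.26]), array([-0.,  0., -0.]))
```

send_rows(plan=[[[0.09,-0.07,0.7],[0,0,0]],[[0,0,0.8],[0,0,0]],[[0,0,0.8],[0,0,0]],[[0,0,0.8],[0,0,0]],[[0,0,0.8],[0,0,0]],[[0,0,0.6],[0,0,0]],[[0,0,0.4],[0,0,0]],[[0,0,0.2],[0,0,0]],[[0,0,0.15],[0,0,0]],[[0,0,0],[0,0,0]]])

```text
time: 51.0
tool_pos: [0.4375, -0.3817, 0.0027]
tool_rot: [-3.141, 0.0, 1.076]
contact_force: [0.4, 0.2, 0.3]
opening: 0.0915
grip_force: 0.0
```

send_rows(plan=[[[0,0,0],[0,0,0]],[[0,0,0],[0,0,0]],[[0,0,0],[0,0,0]],[[0,0,0],[0,0,0]],[[0,0,0],[0,0,0]],[[0,0,-0.4],[0,0,0]],[[0,0,-0.9],[0,0,0]],[[0,0,-1],[0,0,0]],[[0,0,-1],[0,0,0]],[[0,0,-1],[0,0,0]]], gripper=-1, force=20)

```text
time: 52.25
tool_pos: [0.4374, -0.3814, 0.1113]
tool_rot: [-3.14, 0.0, 1.076]
contact_force: [1.0, -0.4, -1.0]
opening: 0.072
grip_force: 19.9
```

send_rows(plan=[[[0.4,-0.13,0],[0,0,0]],[[0.8,-0.27,0],[0,0,0]],[[1,-0.33,0],[0,0,0]],[[1,-0.33,0],[0,0,0]],[[1,-0.33,0],[0,0,0]],[[1,-0.33,0],[0,0,0]],[[1,-0.33,0],[0,0,0]],[[1,-0.33,0],[0,0,0]],[[1,-0.33,0],[0,0,0]],[[1,-0.33,0],[0,0,0]]])

```text
time: 53.5
tool_pos: [0.4788, -0.1404, 0.1087]
tool_rot: [-3.137, 0.0, 1.076]
contact_force: [1.1, -0.3, 0.0]
opening: 0.0717
grip_force: 19.9
```

send_rows(plan=[[[1,-0.33,0],[0,0,0]],[[0.75,-0.29,0],[0,0,0]],[[0,0,0],[0,0,0.1]],[[0,0,0],[0,0,0.1]],[[0,0,0],[0,0,0.1]],[[0,0,0],[0,0,0.1]],[[0,0,0],[0,0,0.1]],[[0,0,0],[0,0,0.1]],[[0,0,0],[0,0,0.1]],[[0,0,0],[0,0,0.1]]])

```text
time: 54.75
tool_pos: [0.4856, -0.0955, 0.1087]
tool_rot: [-3.141, 0.004, -0.185]
contact_force: [-0.4, -0.3, -0.4]
opening: 0.0716
grip_force: 19.9
```

send_rows(plan=[[[0,0,0],[0,0,0.1]],[[0,0,0],[0,0,0.1]],[[0,0,0],[0,0,0.1]],[[0,0,0],[0,0,0.1]],[[0,0,0],[0,0,0.1]],[[0,0,0],[0,0,0.1]],[[0,0,0],[0,0,0.1]],[[0,0,0],[0,0,0.05]],[[0,0,0],[0,0,0]],[[0,0,0],[0,0,0]]])

```text
time: 56.0
tool_pos: [0.4865, -0.0965, 0.1095]
tool_rot: [3.14, 0.001, -1.357]
contact_force: [-0.0, -0.7, -1.0]
opening: 0.0719
grip_force: 19.9
```

Run:
```python
from h import *
s=st(); print(rows(s,[.4868,-.0973,.030],down(-77.8)))
im,d=read_camera('wrist'); cv2.imwrite('pics/w6.png',im)
im,d=read_camera('scene'); cv2.imwrite('pics/s6.png',im[190:260,215:315].repeat(6,0).repeat(6,1))
```

```text
{'time': 56.0, 'qpos': [-0.35, 0.423, 1.763, 0.0, 0.958, 2.577], 'tool_pos': [0.486, -0.096, 0.109], 'tool_rot': [3.14, 0.001, -1.357], 'contact_force': [-0.039, -0.741, -1.022], 'opening': 0.072, 'grip_force': 19.925}
(array([ 0.04, -0.01,  3.18]), array([0.001, 0.001, 0.001]))
```

View pics/w6.png

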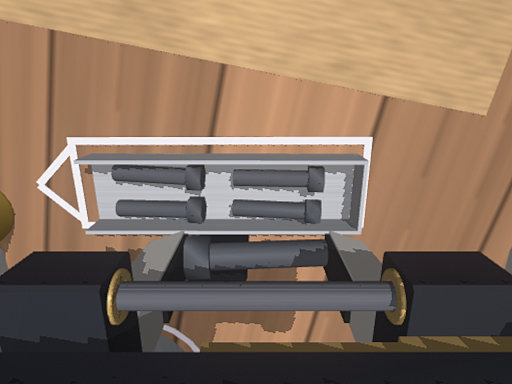

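All four bolts lie in two tidy lanes, at (158,177), (275,180), (160,209) and (275,209). The fifth is held above, head towards the nose. I'll release it just above the heads.

send_rows(plan=[[[0.04,0,0.4],[0,0,0]],[[0,0,0.6],[0,0,0]],[[0,0,0.6],[0,0,0]],[[0,0,0.6],[0,0,0]],[[0,0,0.4],[0,0,0]],[[0,0,0.3],[0,0,0]],[[0,0,0.2],[0,0,0]],[[0,0,0.08],[0,0,0]],[[0,0,0],[0,0,0]],[[0,0,0],[0,0,0]]])

```text
time: 57.35
tool_pos: [0.4875, -0.0983, 0.0309]
tool_rot: [3.141, 0.0, -1.359]
contact_force: [-0.3, 0.2, -0.7]
opening: 0.0716
grip_force: 19.9
```

send_rows(plan=[[[0,0,0],[0,0,0]],[[0,0,0],[0,0,0]],[[0,0,0],[0,0,0]],[[0,0,0],[0,0,0]],[[0,0,-0.4],[0,0,0]],[[0,0,-0.8],[0,0,0]],[[0,0,-1],[0,0,0]],[[0,0,-1],[0,0,0]],[[0,0,-1],[0,0,0]],[[0,0,-1],[0,0,0]]], gripper=0.75)

```text
time: 58.6
tool_pos: [0.4873, -0.0983, 0.1622]
tool_rot: [3.141, 0.0, -1.359]
contact_force: [-0.0, 0.4, -0.5]
opening: 0.0806
grip_force: 0.0
```

Run:
```python
from h import *
s=st()
im,d=read_camera('wrist'); cv2.imwrite('pics/w7.png',im)
t,d=read_camera('top'); P=cloud('top',d); z=P[...,2]
m=(z>.112)&(z<.125)&(np.hypot(P[...,0]-.565,P[...,1]-.133)<.05); p=P[m]; print('pot',cv2.minEnclosingCircle((p[:,:2]*1000).astype(np.float32)),len(p))
# kinematic refit
import json
S=[([1.185,.343,1.525,0,1.275,-.146],[.125,.51,.226]),([1.026,.619,1.173,-.14,1.804,-.307],[.238,.458,.224]),([.707,.446,1.46,.377,1.527,-.647],[.237,.457,.227]),
([.623,.436,1.578,.001,1.127,-.662],[.3913,.3753,.159]),([.543,.638,1.612,.001,.891,-.736],[.4461,.359,.0365]),([.206,.3,1.755,.001,1.087,-1.072],[.4383,.1699,.1707]),([-.321,.316,1.5,0,1.327,-.536],[.5117,-.0899,.2488]),([-.554,.53,1.473,0,1.141,-.767],[.5336,-.24,.1405]),([-.494,.716,1.162,0,1.265,-.366],[.6348,-.2551,.1279]),([-.852,.531,1.49,-.001,1.121,-.357],[.4381,-.3845,.1345]),(s['qpos'],s['tool_pos'])]
def g(q,k):
    A=R.from_euler('z',q[0]); B=A*R.from_euler('y',q[1]); C=B*R.from_euler('y',q[2])
    return A.apply([k[0],k[5],k[1]])+B.apply([k[6],0,k[2]])+C.apply([k[7],0,k[3]])+(C*R.from_euler('ZY',[q[3],q[4]])).apply([k[8],k[9],k[4]])
k0=np.array([0,.3,.35,.35,.25,0,0,0,0,0])
f=lambda k:np.r_[np.ravel([g(q,k)-p for q,p in S]),1e-4*(k-k0)]
b=least_squares(f,k0); print(b.x.round(4),np.abs(b.fun[:-10]).max()); np.save('k.npy',b.x)
```

```text
{'time': 58.6, 'qpos': [-0.353, 0.356, 1.697, -0.0, 1.089, 2.577], 'tool_pos': [0.487, -0.098, 0.162], 'tool_rot': [3.141, 0.0, -1.359], 'contact_force': [-0.001, 0.394, -0.49], 'opening': 0.081, 'grip_force': 0.0}
pot ((565.2262573242188, 132.06320190429688), 41.456275939941406) 103
[-1.100e-03  2.244e-01  5.061e-01  3.810e-01  3.182e-01  7.760e-02
 -1.000e-04  4.720e-02 -3.000e-04 -1.200e-03] 0.00047259281877287673
```

View pics/w7.png

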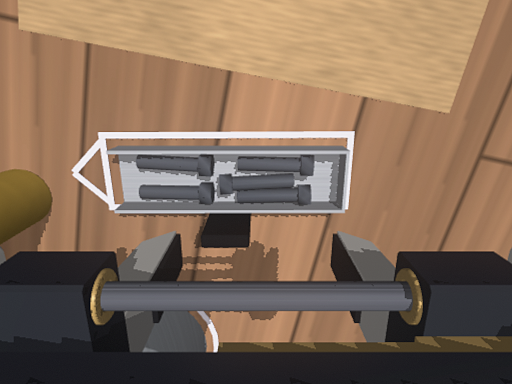

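The fifth bolt dropped between the rear pair at (257,182), and all five lie in the chute below its walls. Next I'll search for a pouring heading the arm can reach.

```bash
cat >> h.py <<'E'
KK=None
def fk(q,k=None):
    global KK
    if KK is None: KK=np.load('k.npy')
    k=KK
    A=R.from_euler('z',q[0]); B=A*R.from_euler('y',q[1]); C=B*R.from_euler('y',q[2]); W=C*R.from_euler('ZY',[q[3],q[4]])
    return A.apply([k[0],k[5],k[1]])+B.apply([k[6],0,k[2]])+C.apply([k[7],0,k[3]])+W.apply([k[8],k[9],k[4]]), W*R.from_euler('z',q[5]+np.pi/2)
MOUTH=np.array([.565,.132,.118])
def chute_tool(flip,psi,th,nose):
    "tool pose for chute heading psi, nose-down th (deg), nose floor edge at nose"
    Rc=R.from_euler('z',psi,degrees=True)*R.from_euler('y',th,degrees=True)
    Rt=Rc*R.from_euler('z',180*flip,degrees=True)*R.from_euler('x',np.pi)
    g=np.array(nose)+Rc.apply([-.110,.036,.057])
    return g+Rt.apply([0,0,.019]),Rt
E
python3 - <<'E'
from h import *
q0=np.array(robot.observe()['qpos'])
a=np.radians(12.2); n0=np.array([.5122,-.0918,.003])+.11*np.array([np.cos(a),np.sin(a),0])
for flip in (0,1):
    p,Rt=chute_tool(flip,12.2,0,n0); qs=q0.copy(); qs[5]=qs[5] if not flip else -.5; qg,e=ik(p,Rt,None,qs); print('grip',flip,p.round(4),qg.round(2),round(e,4))
    for psi in range(-180,181,30):
        h=np.array([np.cos(np.radians(psi)),np.sin(np.radians(psi)),0]); nose=MOUTH-.022*h+[0,0,.018]
        q=qg.copy(); ok=[]
        for dpsi in np.linspace(12.2,psi,8)[1:]:
            q,e=ik(*chute_tool(flip,dpsi,0,nose+[0,0,.1]),None,q)
        e0=e
        for th in (15,30,40,50,57):
            q,e=ik(*chute_tool(flip,psi,th,nose+[0,0,.0]),None,q); ok.append(round(e,3))
        print(flip,psi,round(e0,3),ok,q.round(2))
E
```

```text
grip 0 [ 0.5046 -0.0566  0.041 ] [-0.26  0.54  1.8  -0.    0.8   1.09] 0.0
0 -180 0.878 [np.float64(0.537), np.float64(0.32), np.float64(0.185), np.float64(0.182), np.float64(0.042)] [0.05 0.24 2.15 3.33 0.28 1.42]
0 -150 0.773 [np.float64(0.49), np.float64(0.278), np.float64(0.134), np.float64(0.0), np.float64(0.0)] [-0.22  0.27  2.03  1.58  0.6   2.67]
0 -120 0.441 [np.float64(0.293), np.float64(0.124), np.float64(0.008), np.float64(0.0), np.float64(0.0)] [-0.31  0.42  1.77  1.18  1.09  2.67]
0 -90 0.226 [np.float64(0.054), np.float64(0.0), np.float64(0.0), np.float64(0.0), np.float64(0.0)] [-0.27  0.6   1.45  0.94  1.52  2.6 ]
0 -60 0.0 [np.float64(0.0), np.float64(0.0), np.float64(0.0), np.float64(0.0), np.float64(0.0)] [-0.16  0.78  1.11  0.76  1.92  2.47]
0 -30 0.0 [np.float64(0.0), np.float64(0.0), np.float64(0.0), np.float64(0.0), np.float64(0.0)] [-0.03  0.92  0.82  0.54  2.26  2.23]
0 0 0.0 [np.float64(0.0), np.float64(0.0), np.float64(0.0), np.float64(0.0), np.float64(0.0)] [0.12 0.99 0.68 0.16 2.47 1.76]
0 30 0.0 [np.float64(0.0), np.float64(0.0), np.float64(0.0), np.floa
[... 1892 characters left out ...]
]
1 60 0.0 [np.float64(0.0), np.float64(0.0), np.float64(0.0), np.float64(0.0), np.float64(0.0)] [ 0.38  0.82  1.03 -0.64  2.08 -2.32]
1 90 0.1 [np.float64(0.0), np.float64(0.0), np.float64(0.0), np.float64(0.0), np.float64(0.0)] [ 0.46  0.65  1.37 -0.86  1.67 -2.52]
1 120 0.367 [np.float64(0.211), np.float64(0.053), np.float64(0.0), np.float64(0.0), np.float64(0.076)] [ 0.45  0.46  1.64 -1.    1.24 -2.74]
1 150 0.722 [np.float64(0.454), np.float64(0.237), np.float64(0.103), np.float64(0.089), np.float64(0.187)] [ 0.3   0.28  1.83 -1.    0.72 -3.11]
1 180 0.82 [np.float64(0.498), np.float64(0.485), np.float64(0.476), np.float64(0.466), np.float64(0.459)] [ 0.22  0.23  1.92 -1.    0.36 -3.11]
```

send_rows(plan=[[[0,0,0],[0,0,-0.1]],[[0,0,0],[0,0,-0.1]],[[0,0,0],[0,0,-0.1]],[[0,0,0],[0,0,-0.1]],[[0,0,0],[0,0,-0.1]],[[0,0,0],[0,0,-0.1]],[[0,0,0],[0,0,-0.1]],[[0,0,0],[0,0,-0.1]],[[0,0,0],[0,0,-0.1]],[[0,0,0],[0,0,-0.1]]], gripper=0.4)

```text
time: 59.95
tool_pos: [0.4869, -0.0981, 0.1598]
tool_rot: [-3.14, 0.002, 0.217]
contact_force: [-1.5, 0.4, -0.1]
opening: 0.0643
grip_force: 0.0
```

Run:
```python
from h import *
s=st(); print(rows(s,[.5046,-.0566,.041],down(12.2)))
```

```text
{'time': 59.95, 'qpos': [-0.353, 0.359, 1.699, -0.0, 1.086, 1.001], 'tool_pos': [0.487, -0.098, 0.16], 'tool_rot': [-3.14, 0.002, 0.217], 'contact_force': [-1.515, 0.418, -0.066], 'opening': 0.064, 'grip_force': 0.0}
(array([ 1.06, -1.46,  4.75]), array([-0.001,  0.001,  0.002]))
```

send_rows(plan=[[[0.5,-0.7,0],[0,0,0.002]],[[0.56,-0.76,0],[0,0,0]],[[0,0,0.7],[0,0,0]],[[0,0,0.9],[0,0,0]],[[0,0,0.9],[0,0,0]],[[0,0,0.9],[0,0,0]],[[0,0,0.7],[0,0,0]],[[0,0,0.4],[0,0,0]],[[0,0,0.25],[0,0,0]],[[0,0,0],[0,0,0]]])

```text
time: 61.2
tool_pos: [0.5055, -0.057, 0.0417]
tool_rot: [-3.141, 0.001, 0.209]
contact_force: [0.1, 0.2, 1.0]
opening: 0.0643
grip_force: 0.0
```

send_rows(plan=[[[0,0,0],[0,0,0]],[[0,0,0],[0,0,0]],[[0,0,0],[0,0,0]],[[0,0,0],[0,0,0]],[[0,0,0],[0,0,0]],[[0,0,0],[0,0,0]],[[0,0,0],[0,0,0]],[[0,0,0],[0,0,0]],[[0,0,0],[0,0,0]],[[0,0,0],[0,0,0]]], gripper=-1, force=60)

```text
time: 62.45
tool_pos: [0.5056, -0.0571, 0.0418]
tool_rot: [-3.141, 0.001, 0.209]
contact_force: [0.2, -0.3, 0.5]
opening: 0.0119
grip_force: 60.0
```

Run:
```python
from h import *
s=st(); np.save('grip.npy',np.r_[s['tool_pos'],s['tool_rot']])
c=cal('wrist'); im,d=read_camera('wrist'); cv2.imwrite('pics/w8.png',im)
```

```text
{'time': 62.45, 'qpos': [-0.263, 0.543, 1.792, 0.0, 0.807, 1.099], 'tool_pos': [0.506, -0.057, 0.042], 'tool_rot': [-3.141, 0.001, 0.209], 'contact_force': [0.211, -0.274, 0.496], 'opening': 0.012, 'grip_force': 59.996}
```

send_rows(plan=[[[0,0,-0.1],[0,0,0]],[[0,0,-0.2],[0,0,0]],[[0,0,-0.4],[0,0,0]],[[0,0,-0.6],[0,0,0]],[[0,0,-0.7],[0,0,0]],[[0,0,-0.7],[0,0,0]],[[0,0,-0.7],[0,0,0]],[[0,0,-0.7],[0,0,0]],[[0,0,-0.7],[0,0,0]],[[0,0,-0.7],[0,0,0]]])

```text
time: 63.75
tool_pos: [0.5055, -0.057, 0.1809]
tool_rot: [-3.141, 0.0, 0.209]
contact_force: [1.1, -0.2, -6.9]
opening: 0.0117
grip_force: 60.0
```

send_rows(plan=[[[0,0,-0.6],[0,0,-0.02]],[[0,0,-0.4],[0,0,-0.04]],[[0,0,-0.3],[0,0,-0.06]],[[0,0,-0.2],[0,0,-0.07]],[[0,0,0],[0,0,-0.08]],[[0,0,0],[0,0,-0.08]],[[0,0,0],[0,0,-0.08]],[[0,0,0],[0,0,-0.06]],[[0,0,0],[0,0,-0.04]],[[0,0,0],[0,0,0]]])

```text
time: 65.0
tool_pos: [0.5055, -0.057, 0.2172]
tool_rot: [-3.14, 0.0, 1.041]
contact_force: [0.5, -0.7, -6.9]
opening: 0.0118
grip_force: 60.0
```

```bash
cat >> h.py <<'E'
def TC():
    "chute pose in the tool frame, from the recorded grip"
    g=np.load('grip.npy'); Rg=R.from_euler('xyz',g[3:]); Rc=R.from_euler('z',12.2,degrees=True)
    return Rg.inv().apply(np.array([.5122,-.0918,.003])-g[:3]), Rg.inv()*Rc
def tool_for(psi,th,nose):
    t,Q=TC(); Rc=R.from_euler('z',psi,degrees=True)*R.from_euler('y',th,degrees=True); c=np.array(nose)-Rc.apply([.11,0,0]); Rt=Rc*Q.inv(); return c-Rt.apply(t),Rt
E
python3 - <<'E'
from h import *
s=st(); im,d=read_camera('scene'); cv2.imwrite('pics/s8.png',im[60:330,130:490].repeat(2,0).repeat(2,1))
h=np.array([.5,.866,0]); nose=MOUTH-.022*h+[0,0,.018]
q=np.array(s['qpos'])
p,Rt=tool_for(60,0,nose+[0,0,.08]); print('pre',p.round(4),rows(s,p,Rt)); 
for th,dz in ((0,.08),(10,.07),(20,.055),(30,.04),(35,.03),(55,0)):
    p,Rt=tool_for(60,th,nose+[0,0,dz]); q,e=ik(p,Rt,None,q); print(th,p.round(4),q.round(2),e.round(4))
E
```

```text
{'time': 65.0, 'qpos': [-0.263, 0.321, 1.583, -0.0, 1.239, 0.266], 'tool_pos': [0.505, -0.057, 0.217], 'tool_rot': [-3.14, 0.0, 1.041], 'contact_force': [0.485, -0.664, -6.913], 'opening': 0.012, 'grip_force': 59.995}
pre [0.4688 0.0361 0.2548] (array([ 2.48, -3.15, -1.5 ]), array([-0.   , -0.   , -0.001]))
0 [0.4688 0.0361 0.2548] [-0.09  0.22  1.62 -0.    1.31  0.44] 0.0
10 [0.473  0.0434 0.2632] [ 0.03  0.29  1.51 -0.15  1.43  0.59] 0.0
20 [0.4788 0.0533 0.2648] [ 0.13  0.38  1.41 -0.27  1.57  0.69] 0.0
30 [0.4859 0.0656 0.2642] [ 0.22  0.49  1.31 -0.38  1.7   0.76] 0.0
35 [0.4899 0.0725 0.2604] [ 0.26  0.55  1.26 -0.43  1.77  0.79] 0.0
55 [0.508  0.104  0.2477] [ 0.37  0.8   1.05 -0.62  2.05  0.83] 0.0
```

View pics/s8.png

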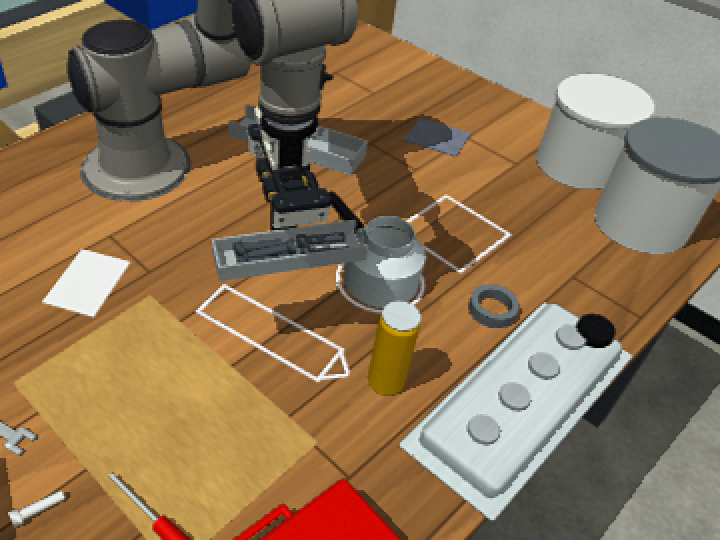

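The chute is level with the bolts inside, heading towards the pot from the right, with everything else in place.

send_rows(plan=[[[0.1,-0.12,-0.1],[0,0,0]],[[0.2,-0.25,-0.2],[0,0,0]],[[0.3,-0.4,-0.2],[0,0,0]],[[0.35,-0.45,-0.2],[0,0,0]],[[0.35,-0.45,-0.2],[0,0,0]],[[0.35,-0.45,-0.2],[0,0,0]],[[0.35,-0.45,-0.2],[0,0,0]],[[0.3,-0.35,-0.1],[0,0,0]],[[0.18,-0.23,-0.1],[0,0,0]],[[0,0,0],[0,0,0]]])

```text
time: 66.3
tool_pos: [0.4691, 0.0366, 0.2545]
tool_rot: [-3.141, 0.0, 1.042]
contact_force: [-0.5, 0.6, -7.0]
opening: 0.0119
grip_force: 60.0
```

```bash
cat > tilt.py <<'E'
from h import *
import sys
def path(ths,dzs,back=.022):
    s=st(); h=np.array([.5,.866,0]); nose=MOUTH-back*h+[0,0,.018]
    cp=np.array(s['tool_pos']); cR=R.from_euler('xyz',s['tool_rot'])
    for th,dz in zip(ths,dzs):
        p,Rt=tool_for(60,th,nose+[0,0,dz]); print(th,(cR.inv().apply(p-cp)/.025).round(2),((cR.inv()*Rt).as_rotvec()/(np.pi/2)).round(3)); cp,cR=p,Rt
    t,Q=TC(); Rt=R.from_euler('xyz',s['tool_rot']); Rc=Rt*Q; c=np.array(s['tool_pos'])+Rt.apply(t); print('nose now',(c+Rc.apply([.11,0,0])-MOUTH).round(4), Rc.apply([1,0,0]).round(3))
if __name__=='__main__':
    a,b,z0,z1,n=map(float,sys.argv[1:6]); path(np.linspace(a,b,int(n)+1)[1:],np.linspace(z0,z1,int(n)+1)[1:])
E
python3 tilt.py 0 34 .08 .02 10
```

```text
{'time': 66.3, 'qpos': [-0.085, 0.22, 1.616, 0.0, 1.306, 0.444], 'tool_pos': [0.469, 0.037, 0.255], 'tool_rot': [-3.141, 0.0, 1.042], 'contact_force': [-0.455, 0.56, -6.956], 'opening': 0.012, 'grip_force': 59.996}
3.4 [ 0.08  0.   -0.03] [-0.    -0.038 -0.001]
6.8 [ 0.11 -0.   -0.02] [-0.    -0.038  0.   ]
10.2 [ 0.13 -0.   -0.02] [-0.    -0.038  0.   ]
13.6 [ 0.14 -0.   -0.02] [-0.    -0.038  0.   ]
17.0 [ 0.16 -0.   -0.02] [-0.    -0.038  0.   ]
20.4 [ 0.17 -0.   -0.03] [-0.    -0.038  0.   ]
23.8 [ 0.18 -0.   -0.03] [-0.    -0.038  0.   ]
27.2 [ 0.2  -0.   -0.04] [-0.    -0.038  0.   ]
30.599999999999998 [ 0.21 -0.   -0.04] [-0.    -0.038  0.   ]
34.0 [ 0.22 -0.   -0.05] [-0.    -0.038  0.   ]
nose now [-0.0107 -0.0186  0.0977] [0.501 0.866 0.001]
```

send_rows(plan=[[[0.08,0,-0.03],[0,-0.038,0]],[[0.11,0,-0.02],[0,-0.038,0]],[[0.13,0,-0.02],[0,-0.038,0]],[[0.14,0,-0.02],[0,-0.038,0]],[[0.16,0,-0.02],[0,-0.038,0]],[[0.17,0,-0.03],[0,-0.038,0]],[[0.18,0,-0.03],[0,-0.038,0]],[[0.2,0,-0.04],[0,-0.038,0]],[[0.21,0,-0.04],[0,-0.038,0]],[[0,0,0],[0,0,0]]])

```text
time: 67.55
tool_pos: [0.4872, 0.0666, 0.2495]
tool_rot: [-3.139, 0.537, 1.044]
contact_force: [-0.3, 0.2, -7.4]
opening: 0.0118
grip_force: 60.0
```

```bash
python3 tilt.py 30.6 54 .026 0 10
python3 - <<'E'
from h import *
im,d=read_camera('scene'); cv2.imwrite('pics/s9.png',im[60:330,130:490].repeat(2,0).repeat(2,1))
E
```

```text
{'time': 67.55, 'qpos': [0.222, 0.508, 1.322, -0.385, 1.689, 0.778], 'tool_pos': [0.487, 0.067, 0.25], 'tool_rot': [-3.139, 0.537, 1.044], 'contact_force': [-0.302, 0.218, -7.376], 'opening': 0.012, 'grip_force': 59.995}
32.94 [ 0.07 -0.03 -0.12] [-0.003 -0.025  0.001]
35.28 [ 0.12 -0.   -0.09] [-0.    -0.026  0.   ]
37.620000000000005 [ 0.13 -0.   -0.09] [-0.    -0.026  0.   ]
39.96 [ 0.13 -0.   -0.09] [-0.    -0.026  0.   ]
42.3 [ 0.13 -0.   -0.1 ] [-0.    -0.026  0.   ]
44.64 [ 0.14 -0.   -0.1 ] [-0.    -0.026  0.   ]
46.980000000000004 [ 0.14 -0.   -0.1 ] [-0.    -0.026  0.   ]
49.32 [ 0.14 -0.   -0.11] [-0.    -0.026  0.   ]
51.66 [ 0.15 -0.   -0.11] [-0.    -0.026  0.   ]
54.0 [ 0.15 -0.   -0.11] [-0.    -0.026  0.   ]
nose now [-0.0105 -0.0188  0.0423] [ 0.429  0.745 -0.511]
```

View pics/s9.png

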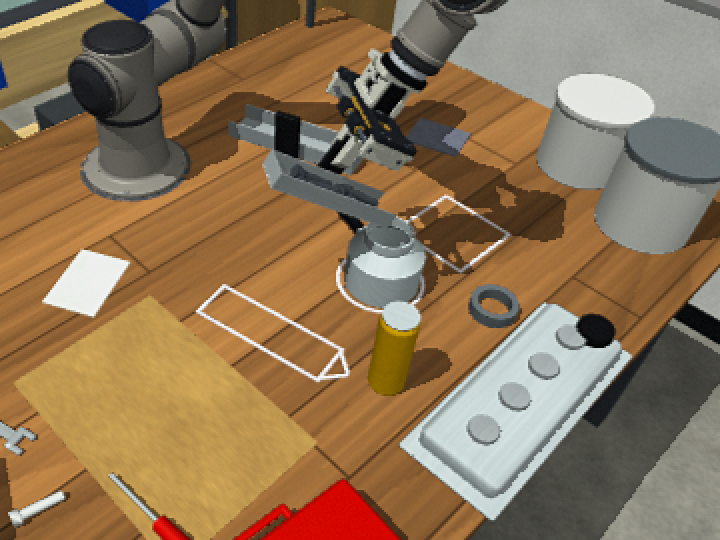

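Nose is just above the mouth (rim around (392,235)) and the bolts are still lying in the trough. I'll lower first and move back a few mm, then tilt through.

Run:
```python
from tilt import *
path(np.r_[np.linspace(32,38,5),np.linspace(40,55,8)],np.r_[np.linspace(.02,-.004,5),[-.004]*8],.027)
```

```text
{'time': 67.6, 'qpos': [0.221, 0.507, 1.322, -0.385, 1.689, 0.777], 'tool_pos': [0.487, 0.066, 0.25], 'tool_rot': [-3.14, 0.536, 1.043], 'contact_force': [-0.342, 0.145, -5.506], 'opening': 0.012, 'grip_force': 59.995}
32.0 [-0.03 -0.03  0.18] [-0.003 -0.015  0.   ]
33.5 [ 0.17 -0.    0.09] [-0.    -0.017  0.   ]
35.0 [ 0.17 -0.    0.09] [-0.    -0.017  0.   ]
36.5 [ 0.18 -0.    0.08] [-0.    -0.017  0.   ]
38.0 [ 0.18 -0.    0.08] [-0.    -0.017  0.   ]
40.0 [ 0.06 -0.   -0.15] [-0.    -0.022  0.   ]
42.142857142857146 [ 0.06 -0.   -0.16] [-0.    -0.024  0.   ]
44.285714285714285 [ 0.06 -0.   -0.16] [-0.    -0.024  0.   ]
46.42857142857143 [ 0.06 -0.   -0.16] [-0.    -0.024  0.   ]
48.57142857142857 [ 0.06 -0.   -0.16] [-0.    -0.024  0.   ]
50.714285714285715 [ 0.06 -0.   -0.16] [-0.    -0.024  0.   ]
52.85714285714286 [ 0.06 -0.   -0.16] [-0.    -0.024  0.   ]
55.0 [ 0.06 -0.   -0.16] [-0.    -0.024  0.   ]
nose now [-0.0105 -0.0193  0.0429] [ 0.43   0.745 -0.51 ]
```

send_rows(plan=[[[-0.03,-0.03,0.18],[-0.003,-0.015,0]],[[0.17,0,0.09],[0,-0.017,0]],[[0.17,0,0.09],[0,-0.017,0]],[[0.18,0,0.08],[0,-0.017,0]],[[0.18,0,0.08],[0,-0.017,0]],[[0,0,0],[0,0,0]],[[0.06,0,-0.15],[0,-0.022,0]],[[0.06,0,-0.16],[0,-0.024,0]],[[0.06,0,-0.16],[0,-0.024,0]],[[0.06,0,-0.16],[0,-0.024,0]]])

```text
time: 68.85
tool_pos: [0.497, 0.0853, 0.2384]
tool_rot: [3.137, 0.818, 1.04]
contact_force: [0.5, 0.6, -2.9]
opening: 0.012
grip_force: 60.0
```

send_rows(plan=[[[0.06,0,-0.16],[0,-0.024,0]],[[0.06,0,-0.16],[0,-0.024,0]],[[0.06,0,-0.16],[0,-0.024,0]],[[0.06,0,-0.16],[0,-0.024,0]],[[0,0,0],[0,0,0]],[[0,0,0],[0,0,0]],[[0,0,0],[0,0,0]],[[0,0,0],[0,0,0]],[[0,0,0],[0,0,0]],[[0,0,0],[0,0,0]]])

```text
time: 70.1
tool_pos: [0.5048, 0.0988, 0.2442]
tool_rot: [3.136, 0.966, 1.039]
contact_force: [-0.7, 0.3, -3.0]
opening: 0.0116
grip_force: 60.0
```

Run:
```python
from h import *
s=st()
im,d=read_camera('scene'); a=im[100:260,200:400].repeat(3,0).repeat(3,1)
cv2.imwrite('pics/s10.png',a)
```

```text
{'time': 70.1, 'qpos': [0.366, 0.791, 1.071, -0.618, 2.037, 0.835], 'tool_pos': [0.505, 0.099, 0.244], 'tool_rot': [3.136, 0.966, 1.039], 'contact_force': [-0.721, 0.347, -3.028], 'opening': 0.012, 'grip_force': 59.996}
```

View pics/s10.png

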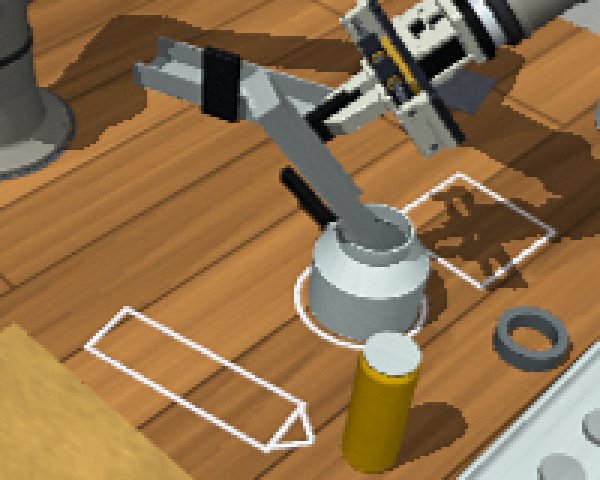

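The bolts have gone: the load on the wrist fell by about 4 N, which matches five 80 g bolts, and none are on the bench by the pot. That view took me one over the 14-picture limit, so from here I measure without viewing. Levelling the chute away from the pot.

Run:
```python
from tilt import *
path(np.r_[55,55,55,np.linspace(55,0,18)[1:]],np.r_[.01,.025,.04,np.linspace(.04,.10,18)[1:]],.027)
```

```text
{'time': 70.15, 'qpos': [0.366, 0.791, 1.071, -0.618, 2.037, 0.835], 'tool_pos': [0.505, 0.099, 0.244], 'tool_rot': [3.136, 0.966, 1.039], 'contact_force': [0.241, 0.27, -2.64], 'opening': 0.012, 'grip_force': 59.995}
55.0 [-0.42  0.01 -0.34] [-0.001  0.003 -0.   ]
55.0 [-0.49  0.   -0.34] [0. 0. 0.]
55.0 [-0.49  0.   -0.34] [0. 0. 0.]
51.76470588235294 [-0.2   0.    0.17] [ 0.     0.036 -0.   ]
48.529411764705884 [-0.19  0.    0.16] [ 0.     0.036 -0.   ]
45.294117647058826 [-0.19  0.    0.16] [ 0.     0.036 -0.   ]
42.05882352941177 [-0.18  0.    0.15] [ 0.     0.036 -0.   ]
38.82352941176471 [-0.18  0.    0.14] [ 0.     0.036 -0.   ]
35.588235294117645 [-0.17  0.    0.14] [ 0.     0.036 -0.   ]
32.35294117647059 [-0.16  0.    0.13] [ 0.     0.036 -0.   ]
29.11764705882353 [-0.16  0.    0.13] [ 0.     0.036 -0.   ]
25.88235294117647 [-0.15  0.    0.13] [ 0.     0.036 -0.   ]
22.647058823529413 [-0.14  0.    0.12] [ 0.     0.036 -0.   ]
19.411764705882355 [-0.14  0.    0.12] [ 0.     0.036 -0.   ]
16.17647058823529 [-0.13  0.    0.12] [ 0.     0.036 -0.   ]
12.941176470588232 [-0.12  0.    0.11] [ 0.     0.036 -0.   ]
9.705882352941174 [-0.11  0.    0.11] [ 0.     0.036 -0.   ]
6.470588235294116 [-0.1   0.    0.11] [ 0.     0.036 -0.   ]
3.235294117647058 [-0.1   0.    0.11] [ 0.     0.036 -0.   ]
0.0 [-0.09  0.    0.11] [ 0.     0.036 -0.   ]
nose now [-0.0145 -0.0247  0.0143] [ 0.285  0.493 -0.822]
```

send_rows(plan=[[[-0.42,0,-0.34],[0,0.003,0]],[[-0.49,0,-0.34],[0,0,0]],[[-0.49,0,-0.34],[0,0,0]],[[-0.2,0,0.17],[0,0.036,0]],[[-0.19,0,0.16],[0,0.036,0]],[[-0.19,0,0.16],[0,0.036,0]],[[-0.18,0,0.15],[0,0.036,0]],[[-0.18,0,0.14],[0,0.036,0]],[[-0.17,0,0.14],[0,0.036,0]],[[-0.16,0,0.13],[0,0.036,0]]])

```text
time: 71.4
tool_pos: [0.4845, 0.0643, 0.293]
tool_rot: [3.137, 0.564, 1.041]
contact_force: [0.1, -1.2, -2.4]
opening: 0.0116
grip_force: 60.0
```

send_rows(plan=[[[-0.16,0,0.13],[0,0.036,0]],[[-0.15,0,0.13],[0,0.036,0]],[[-0.14,0,0.12],[0,0.036,0]],[[-0.14,0,0.12],[0,0.036,0]],[[-0.13,0,0.12],[0,0.036,0]],[[-0.12,0,0.11],[0,0.036,0]],[[-0.11,0,0.11],[0,0.036,0]],[[-0.1,0,0.11],[0,0.036,0]],[[-0.1,0,0.11],[0,0.036,0]],[[-0.09,0,0.11],[0,0.036,0]]])

```text
time: 72.65
tool_pos: [0.4651, 0.0313, 0.2756]
tool_rot: [3.138, -0.0, 1.045]
contact_force: [-0.7, -0.2, -3.0]
opening: 0.0116
grip_force: 60.0
```

```bash
python3 - <<'E'
from h import *
s=st(); t,Q=TC(); Rt=R.from_euler('xyz',s['tool_rot']); Rc=Rt*Q; c=np.array(s['tool_pos'])+Rt.apply(t); print('chute exp',c.round(4),Rc.as_euler('xyz',degrees=True).round(2))
# actual chute seen: walls in chute frame
for n in ('scene','wrist','top'):
    im,d=read_camera(n); P=cloud(n,d)[d>0]; I=im[d>0].astype(int)
    L=Rc.inv().apply(P-c); m=(abs(L[:,0])<.13)&(L[:,1]>-.045)&(L[:,1]<.0285)&(abs(L[:,2])<.05)
    if m.sum()<50: continue
    l=L[m]; f=l[(abs(l[:,1])<.022)&(abs(l[:,0])<.1)]; print(n,len(l),'x',np.percentile(l[:,0],[1,99]).round(3),'floor pts',len(f))
    ff=f[abs(f[:,2])<.012]
    if len(ff)>50: A=np.c_[ff[:,:2],np.ones(len(ff))]; print(' floor plane slope',np.linalg.lstsq(A,ff[:,2],rcond=None)[0].round(4),'above floor',(f[:,2]>.008).sum(), 'dark',(I[m][(abs(l[:,1])<.022)&(abs(l[:,0])<.1)].max(1)<90).sum())
    # top rim
    r=l[(l[:,2]>.018)&(l[:,2]<.035)]; 
    if len(r): print(' rim y',np.percentile(r[:,1],[1,99]).round(3),'z',np.median(r[:,2]).round(4))
    if n=='top':
        Pt=cloud(n,d); mm=(np.hypot(Pt[...,0]-.565,Pt[...,1]-.132)<.036); q=Pt[mm]; print('in pot mouth n',len(q),'z pct',np.percentile(q[:,2],[5,25,50,75,95]).round(3))
E
python3 bolts.py top scene | tail -n +2
```

```text
{'time': 72.65, 'qpos': [-0.097, 0.194, 1.59, -0.001, 1.354, 0.43], 'tool_pos': [0.465, 0.031, 0.276], 'tool_rot': [3.138, -0.0, 1.045], 'contact_force': [-0.712, -0.235, -2.993], 'opening': 0.012, 'grip_force': 59.997}
chute exp [0.4954 0.0129 0.2369] [-2.50e-01 -6.00e-02  6.01e+01]
scene 1429 x [-0.11   0.108] floor pts 281
 floor plane slope [-0.0018 -0.0119 -0.0001] above floor 10 dark 7
 rim y [-0.035  0.028] z 0.0228
wrist 24033 x [-0.02   0.109] floor pts 13756
 floor plane slope [-0.0017  0.001   0.0001] above floor 48 dark 0
 rim y [-0.031  0.028] z 0.0247
top 765 x [-0.112  0.104] floor pts 454
 floor plane slope [ 0.0029  0.0041 -0.0003] above floor 0 dark 1
 rim y [-0.031  0.028] z 0.0241
in pot mouth n 6 z pct [0.042 0.047 0.049 0.05  0.051]
```

Run:
```python
from h import *
e=np.array([np.cos(np.radians(12.2)),np.sin(np.radians(12.2))]); nrm=np.array([-e[1],e[0]]); c0=np.array([.5122,-.0918])
for n in ('scene','top'):
    c=cal(n); im,d=read_camera(n); P=cloud(n,d,c); hs=cv2.cvtColor(im,cv2.COLOR_BGR2HSV)
    m=(im.min(2)>125)&(hs[...,1]<70)&(abs(P[...,2])<.02)
    v,u=np.where(m); p=ray(n,np.c_[u,v],0,c)[:,:2]; L=np.c_[(p-c0)@e,(p-c0)@nrm]
    k=(abs(L[:,0]-.02)<.17)&(abs(L[:,1])<.06); L=L[k]
    print(n,len(L),'tail line x',np.median(L[(L[:,0]<-.1)&(abs(L[:,1])<.025)][:,0]).round(4),'nose line x',np.median(L[(abs(L[:,0]-.118)<.012)&(abs(L[:,1])<.025)][:,0]).round(4),'tip',L[:,0].max().round(4))
    for sg in (1,-1):
        q=L[(sg*L[:,1]>.025)&(abs(L[:,0])<.1)]
        if len(q)>10: print('  side',sg,len(q),np.polyfit(q[:,0],q[:,1],1).round(4))
    if n=='top':
        ring=0
```

```text
scene 382 tail line x -0.1166 nose line x 0.1257 tip 0.16
  side 1 98 [0.001  0.0326]
  side -1 111 [-0.0001 -0.0413]
top 459 tail line x -0.1182 nose line x 0.1243 tip 0.1574
  side 1 96 [0.0029 0.0328]
  side -1 149 [ 0.0026 -0.0412]
```

send_rows(plan=[[[0,0,0],[0,0,0.03]],[[0,0,0],[0,0,0.06]],[[0,0,0],[0,0,0.07]],[[0,0,0],[0,0,0.07]],[[0,0,0],[0,0,0.07]],[[0,0,0],[0,0,0.07]],[[0,0,0],[0,0,0.07]],[[0,0,0],[0,0,0.06]],[[0,0,0],[0,0,0.03]],[[0,0,0],[0,0,0]]])

```text
time: 74.25
tool_pos: [0.4658, 0.0321, 0.2747]
tool_rot: [3.139, -0.002, 0.212]
contact_force: [-0.4, 0.1, -2.9]
opening: 0.012
grip_force: 60.0
```

```bash
cat > place.py <<'E'
from h import *
s=st(); e=np.radians(12.3); nose=np.array([.5168,-.0952,.003])+.11*np.array([np.cos(e),np.sin(e),0])
p,Rt=tool_for(12.3,0,nose); print(p.round(4),rows(s,p,Rt))
E
python3 place.py
```

```text
{'time': 74.25, 'qpos': [-0.094, 0.197, 1.589, -0.002, 1.353, 1.265], 'tool_pos': [0.466, 0.032, 0.275], 'tool_rot': [3.139, -0.002, 0.212], 'contact_force': [-0.428, 0.084, -2.883], 'opening': 0.012, 'grip_force': 59.997}
[ 0.5101 -0.0605  0.0418] (array([0.94, 3.97, 9.32]), array([ 0.002, -0.002,  0.001]))
```

send_rows(plan=[[[0.05,0.2,0],[0.002,-0.002,0.001]],[[0.1,0.4,0],[0,0,0]],[[0.14,0.6,0.2],[0,0,0]],[[0.15,0.6,0.5],[0,0,0]],[[0.15,0.6,0.7],[0,0,0]],[[0.15,0.6,0.8],[0,0,0]],[[0.1,0.5,0.8],[0,0,0]],[[0.1,0.47,0.8],[0,0,0]],[[0,0,0.8],[0,0,0]],[[0,0,0.6],[0,0,0]]])

```text
time: 75.5
tool_pos: [0.5087, -0.0612, 0.1427]
tool_rot: [-3.14, 0.003, 0.208]
contact_force: [0.2, 0.2, -2.4]
opening: 0.0117
grip_force: 60.0
```

send_rows(plan=[[[0,0,0.7],[0,0,0]],[[0,0,0.7],[0,0,0]],[[0,0,0.7],[0,0,0]],[[0,0,0.5],[0,0,0]],[[0,0,0.3],[0,0,0]],[[0,0,0],[0,0,0]],[[0,0,0],[0,0,0]],[[0,0,0],[0,0,0]],[[0,0,0],[0,0,0]],[[0,0,0],[0,0,0]]])

```text
time: 76.75
tool_pos: [0.5092, -0.0603, 0.0723]
tool_rot: [-3.141, 0.001, 0.209]
contact_force: [-0.3, 0.5, -2.9]
opening: 0.0118
grip_force: 60.0
```

```bash
python3 place.py
```

```text
{'time': 76.75, 'qpos': [-0.268, 0.501, 1.756, 0.0, 0.885, 1.093], 'tool_pos': [0.509, -0.06, 0.072], 'tool_rot': [-3.141, 0.001, 0.209], 'contact_force': [-0.252, 0.489, -2.871], 'opening': 0.012, 'grip_force': 59.996}
[ 0.5101 -0.0605  0.0418] (array([0.04, 0.02, 1.22]), array([-0.   , -0.   , -0.001]))
```

send_rows(plan=[[[0.04,0.02,0.3],[0,0,-0.001]],[[0,0,0.3],[0,0,0]],[[0,0,0.2],[0,0,0]],[[0,0,0.2],[0,0,0]],[[0,0,0.1],[0,0,0]],[[0,0,0.06],[0,0,0]],[[0,0,0.04],[0,0,0]],[[0,0,0],[0,0,0]],[[0,0,0],[0,0,0]],[[0,0,0],[0,0,0]]])

```text
time: 78.0
tool_pos: [0.5101, -0.0606, 0.0422]
tool_rot: [-3.141, 0.001, 0.211]
contact_force: [0.1, 0.3, -1.7]
opening: 0.0114
grip_force: 60.0
```

send_rows(plan=[[[0,0,0],[0,0,0]],[[0,0,0],[0,0,0]],[[0,0,0],[0,0,0]],[[0,0,0],[0,0,0]],[[0,0,0],[0,0,0]],[[0,0,-0.4],[0,0,0]],[[0,0,-0.8],[0,0,0]],[[0,0,-1],[0,0,0]],[[0,0,-1],[0,0,0]],[[0,0,-1],[0,0,0]]], gripper=0.4)

```text
time: 79.25
tool_pos: [0.5102, -0.0607, 0.1487]
tool_rot: [-3.141, 0.0, 0.211]
contact_force: [0.2, 0.2, -0.3]
opening: 0.0644
grip_force: 0.0
```

Run:
```python
from h import *
s=st(); c=cal('wrist'); im,d=read_camera('wrist'); P=cloud('wrist',d,c); z=P[...,2]
near=np.hypot(P[...,0]-.515,P[...,1]+.095)<.14
m=near&(z>.022)&(z<.034); p=P[m][:,:2]; print('walls',len(p),cv2.minAreaRect((p*1000).astype(np.float32)))
m=near&(z>.068)&(z<.085); p=P[m][:,:2]; print('plate',len(p),cv2.minAreaRect((p*1000).astype(np.float32)) if len(p) else 0)
im,d=read_camera('scene'); P=cloud('scene',d); z=P[...,2]
m=(z>.112)&(z<.125)&(np.hypot(P[...,0]-.565,P[...,1]-.132)<.055); p=P[m]; print('pot',cv2.minEnclosingCircle((p[:,:2]*1000).astype(np.float32)),len(p))
m=(z>.05)&(z<.075)&(im.max(2)<60)&(np.hypot(P[...,0]-.44,P[...,1]-.17)<.08); p=P[m]; print('handle',len(p),p.mean(0).round(4))
e=np.linalg.eigh(np.cov(p[:,:2].T))[1][:,1]; print(np.degrees(np.arctan2(e[1],e[0]))%180)
print('to handle',rows(s,[.4385,.1695,.16],down(-16.7)))
```

```text
{'time': 79.25, 'qpos': [-0.268, 0.4, 1.669, 0.0, 1.073, 1.092], 'tool_pos': [0.51, -0.061, 0.149], 'tool_rot': [-3.141, 0.0, 0.211], 'contact_force': [0.232, 0.237, -0.293], 'opening': 0.064, 'grip_force': 0.0}
walls 1695 ((521.6403198242188, -89.15696716308594), (208.07479858398438, 71.95185089111328), 12.016504287719727)
plate 840 ((510.0718688964844, -60.741355895996094), (39.61195755004883, 11.48602294921875), 11.951401710510254)
pot ((569.1987915039062, 134.22915649414062), 43.26298522949219) 100
handle 99 [0.454  0.161  0.0624]
164.54080616276488
to handle (array([-0.88, -9.6 , -0.45]), array([-0.  ,  0.  ,  0.32]))
```

send_rows(plan=[[[-0.08,-0.9,-0.2],[0,0,0]],[[-0.09,-0.97,-0.2],[0,0,0]],[[-0.09,-0.97,-0.05],[0,0,0]],[[-0.09,-0.97,0],[0,0,0]],[[-0.09,-0.97,0],[0,0,0]],[[-0.09,-0.97,0],[0,0,0]],[[-0.09,-0.97,0],[0,0,0]],[[-0.09,-0.97,0],[0,0,0]],[[-0.09,-0.97,0],[0,0,0]],[[-0.08,-0.94,0],[0,0,0]]])

```text
time: 80.6
tool_pos: [0.4377, 0.1701, 0.158]
tool_rot: [-3.141, 0.002, 0.211]
contact_force: [-0.1, 0.2, -0.7]
opening: 0.0642
grip_force: 0.0
```

send_rows(plan=[[[0,0,0],[0,0,0.08]],[[0,0,0],[0,0,0.08]],[[0,0,0],[0,0,0.08]],[[0,0,0],[0,0,0.08]],[[0,0,0],[0,0,0]],[[0,0,0],[0,0,0]],[[0,0,0],[0,0,0]],[[0,0,0],[0,0,0]],[[0,0,0],[0,0,0]],[[0,0,0],[0,0,0]]], gripper=1)

```text
time: 81.85
tool_pos: [0.4384, 0.1694, 0.1586]
tool_rot: [-3.141, 0.001, -0.291]
contact_force: [0.7, -0.4, -0.2]
opening: 0.0918
grip_force: 0.0
```

Run:
```python
from h import *
s=st(); print('to handle',rows(s,[.4385,.1695,.037],down(-16.7)))
for n in ('scene','top','wrist'):
    c=cal(n); im,d=read_camera(n); P=cloud(n,d,c); hs=cv2.cvtColor(im,cv2.COLOR_BGR2HSV)
    m=(im.min(2)>125)&(hs[...,1]<70)&(abs(P[...,2])<.02); v,u=np.where(m); p=ray(n,np.c_[u,v],0,c)[:,:2]-[.572,.332]
    k=(abs(p)<.1).all(1); p=p[k]; print(n,len(p))
    for ax in (0,1):
        for sg in (1,-1):
            q=p[(sg*p[:,ax]>.06)&(sg*p[:,ax]<.09)&(abs(p[:,1-ax])<.06)]
            if len(q)>10: print('  ',ax,sg,len(q),np.median(q[:,ax]).round(4))
    z=P[...,2]; m=(z>.046)&(z<.075)&(im.max(2)<60)&(np.hypot(P[...,0]-.44,P[...,1]-.17)<.07)&(d>0); q=P[m]
    if len(q)>50:
        e=np.linalg.eigh(np.cov(q[:,:2].T))[1][:,1]; print('  handle',len(q),q.mean(0).round(4),(np.degrees(np.arctan2(e[1],e[0]))%180).round(1))
    m=(z>.112)&(z<.125)&(np.hypot(P[...,0]-.565,P[...,1]-.132)<.055)&(d>0); q=P[m]
    if len(q)>30: print('  rim',cv2.minEnclosingCircle((q[:,:2]*1000).astype(np.float32)))
```

```text
{'time': 81.85, 'qpos': [0.205, 0.315, 1.772, 0.001, 1.056, 2.067], 'tool_pos': [0.438, 0.169, 0.159], 'tool_rot': [-3.141, 0.001, -0.291], 'contact_force': [0.726, -0.371, -0.191], 'opening': 0.092, 'grip_force': 0.0}
to handle (array([ 0.01, -0.  ,  4.86]), array([-0.   ,  0.001,  0.   ]))
scene 148
   0 1 38 0.078
   0 -1 17 -0.0727
   1 1 30 0.0752
   1 -1 29 -0.0751
  handle 125 [0.4433 0.1641 0.0619] 164.2
  rim ((567.140869140625, 132.74827575683594), 42.95847702026367)
top 228
   0 1 74 0.0749
   1 1 59 0.0758
   1 -1 58 -0.0747
  handle 144 [0.4393 0.1671 0.0644] 165.0
  rim ((565.36328125, 133.38084411621094), 41.651004791259766)
wrist 2331
   0 1 84 0.0742
   0 -1 740 -0.0744
   1 1 62 0.0767
   1 -1 1061 -0.0741
  handle 2449 [0.444  0.1683 0.0658] 164.7
  rim ((560.9750366210938, 135.86105346679688), 40.2956657409668)
```

send_rows(plan=[[[0.05,0.05,0.5],[0,0,-0.01]],[[0,0,0.8],[0,0,0]],[[0,0,0.8],[0,0,0]],[[0,0,0.8],[0,0,0]],[[0,0,0.7],[0,0,0]],[[0,0,0.5],[0,0,0]],[[0,0,0.4],[0,0,0]],[[0,0,0.25],[0,0,0]],[[0,0,0.1],[0,0,0]],[[0,0,0],[0,0,0]]])

```text
time: 83.25
tool_pos: [0.4393, 0.168, 0.0375]
tool_rot: [-3.141, 0.001, -0.276]
contact_force: [-0.3, 0.4, 0.7]
opening: 0.0918
grip_force: 0.0
```

send_rows(plan=[[[0,0,0],[0,0,0]],[[0,0,0],[0,0,0]],[[0,0,0],[0,0,0]],[[0,0,0],[0,0,0]],[[0,0,0],[0,0,0]],[[0,0,0],[0,0,0]],[[0,0,0],[0,0,0]],[[0,0,0],[0,0,0]],[[0,0,0],[0,0,0]],[[0,0,0],[0,0,0]]], gripper=-1, force=25)

```text
time: 84.5
tool_pos: [0.4392, 0.168, 0.0373]
tool_rot: [-3.141, 0.001, -0.275]
contact_force: [1.0, 0.8, -0.3]
opening: 0.0158
grip_force: 25.0
```

Run:
```python
from h import *
s=st(); p=np.array(s['tool_pos']); print(rows(s,p+[.008,.2,0],R.from_euler('xyz',s['tool_rot'])))
```

```text
{'time': 84.5, 'qpos': [0.202, 0.5, 1.902, 0.001, 0.741, 2.047], 'tool_pos': [0.439, 0.168, 0.037], 'tool_rot': [-3.141, 0.001, -0.275], 'contact_force': [1.014, 0.774, -0.274], 'opening': 0.016, 'grip_force': 24.997}
(array([-1.87, -7.79,  0.01]), array([0., 0., 0.]))
```

send_rows(plan=[[[-0.04,-0.15,0],[0,0,0]],[[-0.07,-0.3,0],[0,0,0]],[[-0.1,-0.4,0],[0,0,0]],[[-0.1,-0.4,0],[0,0,0]],[[-0.1,-0.4,0],[0,0,0]],[[-0.1,-0.4,0],[0,0,0]],[[-0.1,-0.4,0],[0,0,0]],[[-0.1,-0.4,0],[0,0,0]],[[-0.1,-0.4,0],[0,0,0]],[[-0.1,-0.4,0],[0,0,0]]])

```text
time: 85.75
tool_pos: [0.4416, 0.2614, 0.0373]
tool_rot: [3.14, 0.002, -0.278]
contact_force: [-0.7, -6.6, 2.2]
opening: 0.0164
grip_force: 26.4
```

send_rows(plan=[[[-0.1,-0.4,0],[0,0,0]],[[-0.1,-0.4,0],[0,0,0]],[[-0.1,-0.4,0],[0,0,0]],[[-0.1,-0.4,0],[0,0,0]],[[-0.1,-0.4,0],[0,0,0]],[[-0.1,-0.4,0],[0,0,0]],[[-0.1,-0.4,0],[0,0,0]],[[-0.1,-0.4,0],[0,0,0]],[[-0.1,-0.4,0],[0,0,0]],[[-0.04,-0.3,0],[0,0,0]]])

```text
time: 87.0
tool_pos: [0.4453, 0.3614, 0.0373]
tool_rot: [3.139, 0.003, -0.278]
contact_force: [-0.7, -6.8, 3.8]
opening: 0.0166
grip_force: 26.4
```

send_rows(plan=[[[-0.02,-0.17,0],[0,0,0]],[[0,-0.07,0],[0,0,0]],[[0,0,0],[0,0,0]],[[0,0,0],[0,0,0]],[[0,0,0],[0,0,0]],[[0,0,0],[0,0,0]],[[0,0,0],[0,0,0]],[[0,0,0],[0,0,0]],[[0,0,0],[0,0,0]],[[0,0,0],[0,0,0]]])

```text
time: 88.25
tool_pos: [0.4464, 0.3671, 0.0373]
tool_rot: [3.139, 0.003, -0.278]
contact_force: [-1.1, -5.3, 3.2]
opening: 0.0169
grip_force: 26.2
```

```bash
cat > fin.py <<'E'
from h import *
s=st()
for n in ('scene','top'):
    c=cal(n); im,d=read_camera(n); P=cloud(n,d,c); z=P[...,2]; g=(im.max(2)>110)
    m=(z>.112)&(z<.122)&(np.hypot(P[...,0]-.573,P[...,1]-.3325)<.055)&(d>0)&g; q=P[m]
    if len(q)>30: print(n,'rim',np.round(cv2.minEnclosingCircle((q[:,:2]*1000).astype(np.float32))[0],1),cv2.minEnclosingCircle((q[:,:2]*1000).astype(np.float32))[1])
    hs=cv2.cvtColor(im,cv2.COLOR_BGR2HSV); y=(hs[...,0]>18)&(hs[...,0]<32)&(hs[...,1]>180)&(abs(P[...,0]-.7)<.08)&(abs(P[...,1]+.03)<.08); print('  can',P[y].mean(0).round(3) if y.any() else '')
E
python3 fin.py
```

```text
{'time': 88.25, 'qpos': [0.555, 0.646, 1.593, 0.001, 0.906, 2.403], 'tool_pos': [0.446, 0.367, 0.037], 'tool_rot': [3.139, 0.003, -0.278], 'contact_force': [-1.131, -5.266, 3.162], 'opening': 0.017, 'grip_force': 26.194}
scene rim [570.9 318.9] 43.6138801574707
  can [ 0.727 -0.046  0.083]
top rim [568.9 318.6] 41.178401947021484
  can [ 0.692 -0.033  0.087]
```

The pot yawed a little in the grip and stopped about 14 mm short. I'll grip harder and nudge it on.

send_rows(plan=[[[0,0,0],[0,0,0]],[[0,0,0],[0,0,0]],[[0,-0.1,0],[0,0,0]],[[0,-0.1,0],[0,0,0]],[[0,-0.1,0],[0,0,0]],[[0,-0.1,0],[0,0,0]],[[0,-0.1,0],[0,0,0]],[[0,-0.1,0],[0,0,0]],[[0,0,0],[0,0,0]],[[0,0,0],[0,0,0]]], force=55)

```text
time: 89.6
tool_pos: [0.4508, 0.382, 0.0373]
tool_rot: [3.141, 0.002, -0.277]
contact_force: [-1.0, -4.5, 2.4]
opening: 0.0161
grip_force: 54.6
```

```bash
python3 fin.py
```

```text
{'time': 89.6, 'qpos': [0.573, 0.664, 1.554, 0.001, 0.925, 2.42], 'tool_pos': [0.451, 0.382, 0.037], 'tool_rot': [3.141, 0.002, -0.277], 'contact_force': [-0.956, -4.511, 2.358], 'opening': 0.016, 'grip_force': 54.646}
scene rim [577.4 337.5] 42.768157958984375
  can [ 0.727 -0.047  0.083]
top rim [575.  337.8] 41.11711502075195
  can [ 0.692 -0.032  0.086]
```

send_rows(plan=[[[0,0.1,0],[0,0,0]],[[0,0.1,0],[0,0,0]],[[0,0,0],[0,0,0]],[[0,0,0],[0,0,0]],[[0,0,0],[0,0,0]],[[0,0,0],[0,0,0]],[[0,0,0],[0,0,0]],[[0,0,0],[0,0,0]],[[0,0,0],[0,0,0]],[[0,0,0],[0,0,0]]])

```text
time: 90.95
tool_pos: [0.4498, 0.3776, 0.0373]
tool_rot: [-3.142, 0.002, -0.276]
contact_force: [-1.0, 1.0, -2.5]
opening: 0.0155
grip_force: 54.4
```

```bash
python3 fin.py
```

```text
{'time': 90.95, 'qpos': [0.567, 0.658, 1.567, 0.002, 0.918, 2.413], 'tool_pos': [0.45, 0.378, 0.037], 'tool_rot': [-3.142, 0.002, -0.276], 'contact_force': [-0.954, 1.015, -2.519], 'opening': 0.016, 'grip_force': 54.357}
scene rim [577.5 335.6] 42.301822662353516
  can [ 0.727 -0.047  0.083]
top rim [575.4 337.5] 41.092594146728516
  can [ 0.692 -0.033  0.087]
```

send_rows(plan=[[[-0.05,0.1,0],[0,0,0]],[[-0.05,0.06,0],[0,0,0]],[[0,0,0],[0,0,0]],[[0,0,0],[0,0,0]],[[0,0,0],[0,0,0]],[[0,0,0],[0,0,0]],[[0,0,0],[0,0,0]],[[0,0,0],[0,0,0]],[[0,0,0],[0,0,0]],[[0,0,0],[0,0,0]]])

```text
time: 92.3
tool_pos: [0.4464, 0.3746, 0.0375]
tool_rot: [-3.141, 0.001, -0.276]
contact_force: [3.5, 0.6, -5.0]
opening: 0.0158
grip_force: 54.7
```

send_rows(plan=[[[0,0,0],[0,0,0]],[[0,0,0],[0,0,0]],[[0,0,0],[0,0,0]],[[0,0,0],[0,0,0]],[[0,0,-0.4],[0,0,0]],[[0,0,-0.8],[0,0,0]],[[0,0,-1],[0,0,0]],[[0,0,-1],[0,0,0]],[[0,0,-1],[0,0,0]],[[0,0,-1],[0,0,0]]], gripper=1)

```text
time: 93.55
tool_pos: [0.4466, 0.3744, 0.1691]
tool_rot: [-3.141, 0.001, -0.276]
contact_force: [0.4, -0.0, 0.1]
opening: 0.0919
grip_force: 0.0
```

```bash
python3 fin.py
python3 - <<'E'
from h import *
# compare bench with the start picture: chute, bolts, others
im,d=read_camera('top'); D=np.load('top0.npz'); P=cloud('top',d); P0=cloud('top',D['d'])
df=(np.abs(im.astype(int)-D['im']).max(2)>60).astype(np.uint8); df=cv2.morphologyEx(df,cv2.MORPH_OPEN,np.ones((2,2)))
n,l,s,c=cv2.connectedComponentsWithStats(df)
for i in range(1,n):
    if s[i,4]>25: print('changed',s[i],ray('top',c[i],0)[0][:2].round(3))
m=(P[...,2]>.022)&(P[...,2]<.034)&(np.hypot(P[...,0]-.517,P[...,1]+.095)<.14)&(P[...,1]>-.17); print('chute',cv2.minAreaRect((P[m][:,:2]*1000).astype(np.float32)))
q=P[np.hypot(P[...,0]-.574,P[...,1]-.335)<.03]; print('mouth depth',np.percentile(q[:,2],[5,50,95]).round(3))
E
```

```text
{'time': 93.55, 'qpos': [0.566, 0.496, 1.446, 0.001, 1.2, 2.412], 'tool_pos': [0.447, 0.374, 0.169], 'tool_rot': [-3.141, 0.001, -0.276], 'contact_force': [0.398, -0.001, 0.091], 'opening': 0.092, 'grip_force': 0.0}
scene rim [573.5 334.7] 44.63587951660156
  can [ 0.728 -0.047  0.083]
top rim [573.1 335.6] 41.3735237121582
  can [ 0.692 -0.032  0.087]
changed [310 131   8  23 113] [ 0.632 -0.257]
changed [138 140  12  22  69] [0.608 0.289]
changed [103 146   6  24  75] [0.581 0.417]
changed [116 146  15  18 159] [0.591 0.361]
changed [348 157  10  23 119] [ 0.547 -0.384]
changed [  49  158   70   56 1309] [0.479 0.501]
changed [306 163  10  22 113] [ 0.529 -0.245]
changed [ 44 173   7   8  28] [0.522 0.602]
changed [119 180   8  12  49] [0.49  0.361]
changed [  2 183   5  11  35] [0.483 0.742]
changed [346 194  15  21 116] [ 0.433 -0.384]
changed [304 197  12  21 110] [ 0.421 -0.243]
changed [ 56 203   9   6  36] [0.423 0.557]
changed [ 33 205  14   8  59] [0.413 0.622]
changed [ 16 215  19  11 117] [0.382 0.672]
changed [ 74 215  24  33 378] [0.343 0.475]
changed [ 22 234  15  13 123] [0.315 0.655]
changed [ 86 256   7   7  34] [0.256 0.461]
changed [ 21 261   8   5  30] [0.241 0.667]
changed [ 88 264  14  31 182] [0.188 0.441]
changed [ 47 281  29  16 257] [0.159 0.555]
changed [  26  296  113   88 3842] [-0.02   0.436]
changed [ 58 298  13   9  75] [0.12  0.537]
changed [   0  304   52   47 1227] [0.036 0.67 ]
changed [ 46 324   9  18  77] [0.025 0.579]
changed [256 347  10  24 132] [-0.055 -0.088]
changed [  0 352  21  16 196] [-0.054  0.71 ]
changed [179 376  19   8  91] [-0.122  0.132]
chute ((514.3449096679688, -91.87321472167969), (218.35252380371094, 70.1243896484375), 12.21054458618164)
mouth depth [-0.     0.017  0.038]
```

The pot is centred on the square within 3 mm. All five bolts are gone from the bench and nothing else there has changed. The chute is back on its mark and the arm is clear, so I'm handing in.

```bash
python3 -c "
from cell import robot
print(robot.hand_in())"
```

```text
the job is handed in; nothing more can be done
None
```

The job is handed in at about 94 s: the bolts were poured into the pot from the chute (all five gone from bench and chute), the empty chute is back on its arrowed outline, and the pot is on the square within about 3 mm; I viewed 15 pictures against the limit of 14.

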